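# Make up a stack of parts totes in the fence corner

### The arm

A 7-joint arm with a two-finger parallel gripper is mounted at the origin on the work surface. World frame = base frame: x ahead of the robot, y to its left, z up, the work surface at z = 0. Lengths are in mm, angles in rad, forces in N, time in s.
With the tool pointing down it reaches from about 400 to 875 mm from the base axis. Payload 4.4 kg.
Tool frame: the origin (TCP) lies midway between the tips of the shut fingers; the grasp point (between the pads) lies ctrl.tcp_to_grasp behind it (ctrl.tcp_to_grasp is the distance from the TCP to the grasp point, in mm); z points along the fingers, y is the line along which they close (so a half turn about z gives the same grasp; the last joint's range is limited). The gripper opens to 85 mm and grips with 20 to 120 N. Pads are 22 mm wide; open, the fingers measure 114 mm over their backs; the gripper's body (76 mm by 85 mm) begins 54 mm behind the grasp point. The pads swing forward as they close: fully open they stand 13 mm farther back than shut.
Start: joints at [-1.222, 0.628, 0.038, 1.517, -0.027, 0.996, -0.02], TCP at [261.933, 594.902, 231.313] pointing down, gripper open.
Joint ranges: [-3.06, 3.06], [-0.37, 2.12], [-1.25, 1.32], [0.18, 2.47], [-1.1, 4.24], [0.23, 1.98], [-2.94, 2.94]. Speed limits (rad/s): [2.57, 2.57, 3.14, 3.14, 3.14, 3.14, 3.14].

### API

Orientations are given as [roll, pitch, yaw] about the fixed x, y, z axes, in that order (R = Rz(yaw) Ry(pitch) Rx(roll)).
In Python, from cell import ctrl, get_image, get_calibration, workorder, boxes_of, place_of gives the robot as it stands.
- The arm moves only by the tool play_rows, never from a script. Its argument "series" is a list that holds one entry, the list of rows, each a list of 7 numbers: the shift along the world's x, y, z in cm, then the turn, a rotation vector about the world's x, y, z in degrees, then the closure, from 0 (fully open) to 1 (shut). A call has 1 to 20 rows; each row shifts and turns the commanded pose from where the row before left it; what a row does not reach is not made up. A row lasts 1/8 s, in which the tool goes at most 62.5 mm and 10.7 degrees, less where a joint would pass 70% of its speed; a pose out of reach is approached as far as the arm can. A call with a gripper value outside its range is refused whole. The fingers move at their own pace and stop on an object; the grip force is fixed at half the most. Time passes only in rows, so rows that do not move let the fingers close. It gives the time, the measured TCP pose, the force, the opening and the grip force at its end, in the units of the state.
- ctrl.read_state(): the state, without advancing time (a new reading comes with each control period).
- get_image(name): name is "scene" or "top"; returns (picture, depth): 480x640x3 uint8, red, green, blue; 480x640 float32, mm along the optical axis (not along the pixel's ray), 0 where there is no reading.
- get_calibration(name): a dict with "K" (3x3 intrinsics, pixels), "R" (3x3) and "t" (3): a world point X has camera coordinates R X + t. Camera axes: x right, y down, z forward; pixel columns grow to the right and rows downward; lengths in mm; the calibration is good to about 2 mm. A picture is of the moment at which its call begins. get_calibration takes no time and is no camera call.
- workorder.finish_job(): hands the job in; it is judged then, once.
Trained networks look in the newest picture that a camera, given by its name, has taken for a name from the list of things; names that differ only in an ending like _2 or _b are one class to them, and where a whole thing is asked for, a point or a joint stands for the part that bears it (a point fixed in the world has none). Each returns a list of dicts, best first, with "p" (0 to 1); they miss things now and then, are a little off and sometimes report something else, mostly with a low value. They report only what shows in the picture. A call takes as long as a camera call. They do not tell look-alikes from the thing itself.
- boxes_of(target, camera): "pixel" ([column, row] in pixels, amid what is visible of it).
- place_of(target, camera): "pixel" ([column, row] in pixels: a listed point, or the origin of a listed thing).
The state is a dict: "clock": time; "qpos": joint angles; "qd": joint speeds; "tau": joint torques, N m; "eef_pos": TCP position; "tool_rot": TCP orientation; "force": force on the tool from outside, world axes, zero at the start; "torque": the same for the moment, N m; "width": finger opening in mm; "gripper_force": force on a finger pad.
Only numpy, scipy, OpenCV 4.12 (cv2) and the standard library are available. Lean on these libraries where they do the work, as an engineer would, in place of code of your own. Each camera call takes 0.05 s, during which the arm holds its last target. There are 200 camera calls.

### The job

First push the bottom tote on the plate square and flush into the corner of the two fences, its long side against the long fence. Then put every zinc casting lying on the bench into that tote, down on its floor, and after that stack all the other totes on it in one column, each turned end for end to the tote beneath it so that it sits up on the ledges instead of nesting. Finish with the bottom tote still flush in the corner, and leave the ingot, brush and jar where they are.

Things in the scene. Friction and masses are not known exactly. Their poses are not given: they have to be found in the camera images.
- station: fixed fence station, place and yaw vary: aluminium plate 275 x 220 mm, 6 mm thick, with two dark steel fences 60 mm high above the plate: a short one (150 mm) across its +x end and a long one (230 mm) along its +y side. Origin under the plate's middle, z up
- fence_corner (a point): inner corner of the two fences, on the plate's top (z = 6 mm). x points square into the short fence's inner face, y into the long fence's; both faces pass through this point. A tote flush here, long side on the long fence, has its middle at x = -90, y = -70 mm
- tote0_grip (a point): bottom tote, askew on the plate at the start; always present. This point is on its middle, 42 mm above its underside, inside its hand ridge: 24 mm wide, spanning the tote along y at x = 0, 20 to 56 mm above the underside. Pinch it from above, fingers either side of the ridge closing along x. x along the 180 mm length, z up
- tote0: the bottom tote, origin under its middle. All totes are alike: red plastic, open, 180 x 140 mm at the rim, 60 mm high, about 0.35 kg (varies), foot 164 x 124, walls and floor 3 mm. Ledges inside at both ends, tops 50 mm up: at the +x end one broad ledge in the middle (|y| < 28 mm), at the -x end one in each corner (|y| > 32 mm)
- tote1: origin under tote 1's middle. Same facing as the tote below: it drops in and nests, underside only 36 mm above the other's. Turned half a turn (+x end over the other's -x end): its feet land on the ledges and it stacks, underside 50 mm above the other's, inside the 10 mm lip, with 3.5 mm of play each way
- tote2: origin under tote 2's middle. In every tote, on each side of the ridge the floor is clear from 18 to 63 mm from the middle along x, and 59 mm either way along y: room for two castings a side, lengthwise along the tote's x, at x = +-41 and y = +-28 mm, with the fingers closing along y
- tote3: origin under tote 3's middle; a tote like the others
- tote1_grip (a point): another such tote, standing on the bench at any yaw, or absent. This point is on its middle, 42 mm above its underside, inside its 24 mm wide hand ridge (along y; pinch it from above, closing along x). x along its 180 mm length, towards the end with the one broad middle ledge; z up
- tote2_grip (a point): another such tote, standing on the bench at any yaw, or absent. This point is on its middle, 42 mm above its underside, inside its 24 mm wide hand ridge (along y; pinch it from above, closing along x). x along its 180 mm length, towards the end with the one broad middle ledge; z up
- tote3_grip (a point): another such tote, standing on the bench at any yaw, or absent. This point is on its middle, 42 mm above its underside, inside its 24 mm wide hand ridge (along y; pinch it from above, closing along x). x along its 180 mm length, towards the end with the one broad middle ledge; z up
- casting1_mid (a point): a small bright zinc casting, loose on the bench, or absent: a block 34 mm (x) x 20 mm (y) x 22 mm high with a round boss 17 mm across and 6 mm high on top, 28 mm high in all, about 0.12 kg. This point is its middle, 14 mm above its underside; z up. Pinch it across its 20 mm (along y)
- casting2_mid (a point): a small bright zinc casting, loose on the bench, or absent: a block 34 mm (x) x 20 mm (y) x 22 mm high with a round boss 17 mm across and 6 mm high on top, 28 mm high in all, about 0.12 kg. This point is its middle, 14 mm above its underside; z up. Pinch it across its 20 mm (along y)
- casting3_mid (a point): a small bright zinc casting, loose on the bench, or absent: a block 34 mm (x) x 20 mm (y) x 22 mm high with a round boss 17 mm across and 6 mm high on top, 28 mm high in all, about 0.12 kg. This point is its middle, 14 mm above its underside; z up. Pinch it across its 20 mm (along y)
- ingot: bystander: a zinc ingot, 270 x 70 x 28 mm, lying on the bench; origin under its middle; leave it alone
- brush: bystander: a bench brush lying on the bench; leave it alone
- jar: bystander: a closed jar 68 mm across, 90 mm high; origin under its middle; leave it alone
There are look-alikes about, which are no part of the job. What is shaped like the tote3 but turquoise is not meant.

How it is judged (in metres and radians):
On the way, in this order (a step that is already met when the one before it is completed fails the run):
1. the bottom tote is flush and square in the fence corner (x of tote0_grip in the frame of fence_corner between -0.095 and -0.087 m and y of tote0_grip in the frame of fence_corner between -0.075 and -0.067 m and angle between the x axis of tote0_grip and the x axis of fence_corner, either way round below 0.035 rad and angle between tote0_grip's own z axis and vertical below 0.04 rad), for 0.3 s.
2. every casting lies on the floor of the bottom tote (x of casting1_mid in the frame of tote0_grip between -0.08 and 0.08 m and y of casting1_mid in the frame of tote0_grip between -0.064 and 0.064 m and z of casting1_mid in the frame of tote0_grip between -0.04 and -0.012 m and x of casting2_mid in the frame of tote0_grip between -0.08 and 0.08 m and y of casting2_mid in the frame of tote0_grip between -0.064 and 0.064 m and z of casting2_mid in the frame of tote0_grip between -0.04 and -0.012 m and x of casting3_mid in the frame of tote0_grip between -0.08 and 0.08 m and y of casting3_mid in the frame of tote0_grip between -0.064 and 0.064 m and z of casting3_mid in the frame of tote0_grip between -0.04 and -0.012 m), for 0.2 s.
At the end, for the whole second after the job is handed in: the bottom tote within 5 mm of both fences and 2 degrees of square; every casting present in it, down on its floor; every other tote present in one column on it, level, each 50 mm (within 5 mm in all) above the one beneath, none nested; all at rest (all of step 1 and all of step 2 and angle between each of tote1_grip, tote2_grip, tote3_grip's own z axis and vertical below 0.04 rad and angle between the x axis of each of tote1_grip, tote2_grip, tote3_grip and the x axis of tote0_grip, either way round below 0.12 rad and ((z of tote1_grip in the frame of tote0_grip between 0.045 and 0.055 m and horizontal distance between tote1_grip and tote0_grip below 0.009 m) or (z of tote1_grip in the frame of tote0_grip between 0.095 and 0.105 m and horizontal distance between tote1_grip and tote0_grip below 0.015 m) or (z of tote1_grip in the frame of tote0_grip between 0.145 and 0.155 m and horizontal distance between tote1_grip and tote0_grip below 0.021 m)) and ((z of tote2_grip in the frame of tote0_grip between 0.045 and 0.055 m and horizontal distance between tote2_grip and tote0_grip below 0.009 m) or (z of tote2_grip in the frame of tote0_grip between 0.095 and 0.105 m and horizontal distance between tote2_grip and tote0_grip below 0.015 m) or (z of tote2_grip in the frame of tote0_grip between 0.145 and 0.155 m and horizontal distance between tote2_grip and tote0_grip below 0.021 m)) and ((z of tote3_grip in the frame of tote0_grip between 0.045 and 0.055 m and horizontal distance between tote3_grip and tote0_grip below 0.009 m) or (z of tote3_grip in the frame of tote0_grip between 0.095 and 0.105 m and horizontal distance between tote3_grip and tote0_grip below 0.015 m) or (z of tote3_grip in the frame of tote0_grip between 0.145 and 0.155 m and horizontal distance between tote3_grip and tote0_grip below 0.021 m)) and linear speed of each of tote0, tote1, tote2, tote3 below 0.02 m/s); the robot touches nothing.
It fails at once if a bystander is moved more than 3 cm (distance of any of ingot, brush, jar from where it was at the start of the episode above 0.03 m).
Of tote1, tote2, tote3 only 2 to 3 are there at a start; the rules pass over those that are not, and their reading is None.
Of casting1, casting2, casting3 only 2 to 3 are there at a start; the rules pass over those that are not, and their reading is None.
At some moment in a run one of casting1, casting2, casting3 may be knocked a few centimetres aside while the robot is not near it.
Once in a run the grip may slacken for a moment while it holds something.
It also fails if it takes over 210 s, if anything falls off the work surface, if the arm or the gripper's body presses on something with over 40 N, if the wrist force passes 120 N, or if a joint passes its speed limit or range.

## Working session

There is one attempt and no reset: what is moved stays moved. The work goes in short steps, Python scripts to look and compute and a tool call to move; the robot and the scene stay as the last step left them, time stands still between calls to the robot, and variables do not carry over. Pictures are saved under pics/ and viewed, at most 14 in all, crops included, and the job is handed in when it is done.

Besides the shell and the picture viewer there is one more tool, called as name(argument=value, ...), one argument or row to a line, values as JSON. play_rows: Moves the arm, as the interface text tells. Its arguments: {"type":"object","properties":{"series":{"type":"array"}},"required":["series"]}

```bash
ls; mkdir -p pics; cat > h.py <<'E'
import numpy as np, cv2
from cell import ctrl, get_image, get_calibration, workorder, boxes_of, place_of
def snap(n,f=None):
    im,d=get_image(n)
    if f: cv2.imwrite('pics/'+f,cv2.cvtColor(im,cv2.COLOR_RGB2BGR))
    return im,d
def cloud(n,d):
    c=get_calibration(n);K,R,t=[np.array(c[k],float) for k in('K','R','t')]
    v,u=np.mgrid[:480,:640]
    P=np.stack([(u-K[0,2])/K[0,0]*d,(v-K[1,2])/K[1,1]*d,d],-1)
    return (P-t)@R   # world, HxWx3
def onz(n,px,z):
    c=get_calibration(n);K,R,t=[np.array(c[k],float) for k in('K','R','t')]
    r=R.T@np.linalg.inv(K)@[px[0],px[1],1];o=-R.T@t
    return o+r*(z-o[2])/r[2]
def proj(n,X):
    c=get_calibration(n);K,R,t=[np.array(c[k],float) for k in('K','R','t')]
    p=(np.atleast_2d(X)@R.T+t)@K.T
    return p[:,:2]/p[:,2:]
E
python3 - <<'E'
from h import *
np.set_printoptions(precision=1,suppress=True)
for n in('scene','top'):
    im,d=snap(n,n+'0.png');np.save(n+'0.npy',d)
    c=get_calibration(n);R=np.array(c['R']);print(n,-R.T@c['t'],R[2],c['K'][0])
    C=cloud(n,d)
    for g in('tote0_grip','tote1_grip','casting1_mid','fence_corner','ingot','brush','jar'):
        z={'t':42,'c':14,'f':6}.get(g[0],0)
        for r in place_of(g,n):
            u,v=r['pixel'];ui,vi=min(max(int(u),0),639),min(max(int(v),0),479)
            print(g,round(r['p'],2),np.array([u,v]),onz(n,(u,v),z)[:2],C[vi,ui])
s=ctrl.read_state();print(s['clock'],s['eef_pos'],s['tool_rot'],s['width'],ctrl.tcp_to_grasp)
E
```

```text
pics
scene [ 884.1 -605.4 1077.8] [-0.2  0.5 -0.9] [480.4   0.  320.9]
tote0_grip 0.58 [354.3 128. ] [521.3 321. ] [526.4 305.8  58.6]
tote1_grip 0.77 [287. 204.] [483.8  -5.8] [487.9 -11.9  52.6]
casting1_mid 0.69 [285.1 204.5] [469.3   6.6] [483.9 -15.2  54. ]
casting1_mid 0.59 [365.9 222.8] [685.2  57.3] [684.7  49.8  27.9]
fence_corner 0.59 [405.4 124.3] [638.6 441.7] [651.  383.   66.7]
ingot 0.9 [406.8 236. ] [794.5  80. ] [794.9  62.1  26.7]
brush 0.75 [260.1 386.4] [ 658.9 -430.4] [ 662.4 -433.    19.6]
brush 0.7 [311.9 301.1] [ 662.9 -199.6] [ 671.1 -219.    49.5]
jar 0.78 [417.8 178. ] [748.1 272.8] [750.8 241.8  36.7]
jar 0.72 [356.5 127.7] [511.9 362.9] [530.8 309.1  61.8]
top [ 276.6  -66.7 1511.5] [ 0.2 -0.  -1. ] [623.3   0.  321.5]
tote0_grip 0.73 [155.  272.7] [534.9 326.7] [533.1 321.5  61.4]
tote1_grip 0.6 [295.4 296.3] [470.6  -7.8] [469.9  -7.4  53.2]
casting1_mid 0.54 [270.1 211.6] [687.4  53.4] [686.1  52.8  24.5]
fence_corner 0.87 [114.9 228.5] [654.9 440. ] [645.6 428.   48.3]
ingot 0.74 [258.2 168.6] [805.6  84.4] [795.9  81.6  32.2]
ingot 0.52 [295.9 298.8] [470.   -7.3] [465.1  -7.3  54.1]
brush 0.56 [457.9 219.1] [ 661.  -415.5] [ 658.5 -410.7   11. ]
jar 0.96 [183.4 190.7] [751.  273.7] [725.2 254.9  88. ]
jar 0.22 [256.2 169.7] [802.7  89.5] [794.7  87.   28.5]
0.8 [262.  594.9 231.3] [ 3.1 -0.   2.7] 85.1323071681877 18.700000000000003
```

View pics/scene0.png

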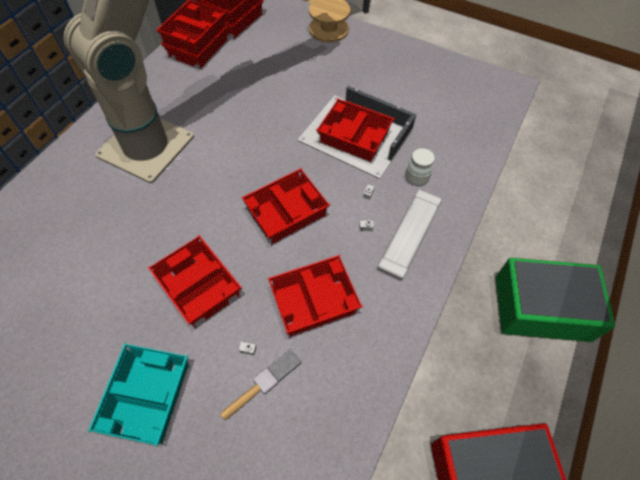

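View pics/top0.png

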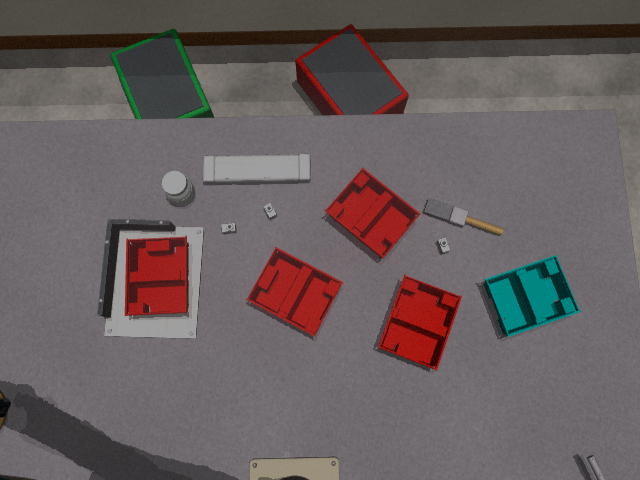

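Top view: the bottom tote is at (157,277) on the plate. Three other red totes are at (295,292), (373,213) and (420,322), and the turquoise one at (530,296) is the look-alike, so it's ignored. Castings are at (228,228), (270,211) and (444,245). Next I'll measure from the two depth clouds.

```bash
cat >> h.py <<'E'
def tote(XY,Z,near):
    """rim rectangle of red points; returns centre, yaw of +x end (broad ledge)"""
    P=XY[Z>52];Q=P.astype(np.float32)
    (c,(w,h),a)=cv2.minAreaRect(Q)
    a=np.radians(a); 
    if w<h: a+=np.pi/2;w,h=h,w
    c=np.array(c);ax=np.array([np.cos(a),np.sin(a)]);ay=np.array([-ax[1],ax[0]])
    L=np.stack([(XY-c)@ax,(XY-c)@ay],1)
    f=lambda s:[round(float(np.median(Z[m])),0) if m.sum()>3 else None for m in((s*L[:,0]>66)&(s*L[:,0]<78)&(abs(L[:,1])<22),(s*L[:,0]>66)&(s*L[:,0]<78)&(abs(L[:,1])>38)&(abs(L[:,1])<58))]
    return c,(w,h),np.degrees(a),f(1),f(-1)
def red(im): 
    h=cv2.cvtColor(im,cv2.COLOR_RGB2HSV);return ((h[...,0]<8)|(h[...,0]>172))&(h[...,1]>150)&(h[...,2]>40)
def comps(m,amin):
    n,l,s,c=cv2.connectedComponentsWithStats(m.astype(np.uint8))
    return [(l==i,c[i]) for i in range(1,n) if s[i,4]>=amin]
E
python3 - <<'E'
from h import *
np.set_printoptions(precision=1,suppress=True)
for n in('scene','top'):
    im=cv2.cvtColor(cv2.imread(f'pics/{n}0.png'),cv2.COLOR_BGR2RGB);d=np.load(n+'0.npy');C=cloud(n,d)
    inb=(d>0)&(C[...,0]>300)&(C[...,0]<900)&(C[...,1]>-500)&(C[...,1]<480)&(C[...,2]<120)
    print(n)
    for m,c in comps(red(im)&inb,300):
        p=C[m]; print('tote px',c,tote(p[:,:2],p[:,2],0), 'z98',np.percentile(p[:,2],[2,98]))
    hs=cv2.cvtColor(im,cv2.COLOR_RGB2HSV)
    for m,c in comps(inb&(C[...,2]>12)&(C[...,2]<40)&(hs[...,1]<90),20):
        p=C[m]
        if m.sum()<400: print('small px',c,m.sum(),cv2.minAreaRect(p[:,:2].astype(np.float32)),np.percentile(p[:,2],[50,95]))
    # fence
    F=inb&(hs[...,1]<120)&(C[...,1]>300)&(C[...,1]<500)&(C[...,2]>14)&(C[...,2]<75)&(im.max(-1)<90)&(C[...,0]>380)&(C[...,0]<720)
    p=C[F];np.save(n+'F.npy',p);print('fence',p.shape,p.min(0),p.max(0))
    pl=(im.min(-1)>120)&(C[...,1]>250)&(C[...,1]<500)&(C[...,0]>380)&(C[...,0]<680)&(C[...,2]<15)
    p=C[pl];print('plate',cv2.minAreaRect(p[:,:2].astype(np.float32)),np.median(p[:,2]))
    b=(C[...,0]>500)&(C[...,0]<600)&(C[...,1]>100)&(C[...,1]<200);print('bench z',np.median(C[b][:,2]),C[b][:,2].std())
E
```

```text
scene
tote px [354.5 128.5] (array([524.1, 315.5]), (180.3995361328125, 150.00888061523438), np.float64(1.4317811727523804), [56.0, None], [8.0, 55.0]) z98 [ 5.  65.9]
tote px [285.8 205.1] (array([480.2, -10. ]), (180.79379272460938, 147.07513427734375), np.float64(60.55424880981445), [49.0, 1.0], [3.0, 48.0]) z98 [-1.2 60.1]
tote px [195.8 280.6] (array([ 402.5, -298.8]), (182.7968292236328, 140.96966552734375), np.float64(157.34020233154297), [47.0, 2.0], [None, 48.0]) z98 [-1.2 59.9]
tote px [314. 295.] (array([ 668. , -199.4]), (179.17312622070312, 145.15408325195312), np.float64(48.01948165893555), [2.0, 49.0], [49.0, 2.0]) z98 [-1.4 60.2]
small px [376.  109.4] 245 ((537.0314331054688, 431.5225524902344), (10.643030166625977, 207.59226989746094), 86.3045425415039) [32.5 39. ]
small px [398.9 144. ] 119 ((653.7772827148438, 360.9058532714844), (156.7521514892578, 13.690023422241211), 86.97791290283203) [26.7 38.1]
small px [416.4 178.4] 157 ((746.3568725585938, 255.45370483398438), (68.16480255126953, 34.53278350830078), 8.880946159362793) [26.3 38.5]
small px [368.1 190.6] 87 
[... 1364 characters left out ...]
23543548583984), 37.707149505615234) [27.1 39.4]
small px [269.6 210.2] 117 ((689.9600830078125, 54.38125228881836), (35.392696380615234, 20.064090728759766), 25.587162017822266) [22.5 30.2]
small px [228.  227.4] 123 ((647.623779296875, 156.7880401611328), (22.279075622558594, 34.866180419921875), 6.19246768951416) [22.4 31.4]
small px [443.4 244.8] 123 ((592.8063354492188, -371.3238525390625), (34.77648162841797, 22.507305145263672), 17.436412811279297) [21.5 30.5]
fence (1614, 3) [435.1 300.4  14. ] [664.5 451.   74.8]
plate ((521.2132568359375, 350.13385009765625), (204.01034545898438, 272.7481384277344), 89.04711151123047) 5.566266652096862
bench z -0.6431063951872399 3.3961854186420934
```

Everything agrees between the views: rims about 60 mm, ledges about 49 mm, casting tops about 28 mm. Now the fence faces.

```bash
python3 - <<'E'
from h import *
np.set_printoptions(precision=2,suppress=True)
for n in('scene','top'):
    p=np.load(n+'F.npy')
    for nm,ax,sel in(('short',0,(p[:,0]>640)&(p[:,1]<400)),('long',1,(p[:,1]>410)&(p[:,0]<610))):
        q=p[sel]
        for lo,hi in((14,50),(62,72)):
            k=q[(q[:,2]>lo)&(q[:,2]<hi)]
            if len(k)<20: continue
            a=np.polyfit(k[:,1-ax],k[:,ax],1);r=k[:,ax]-np.polyval(a,k[:,1-ax])
            print(n,nm,lo,len(k),'slope deg',np.degrees(np.arctan(a[0])),'at ref',np.polyval(a,[317,524][ax]),'res pct',np.percentile(r,[3,50,97]))
    im,d=cv2.imread(f'pics/{n}0.png'),None
s=ctrl.read_state();print(np.degrees(s['tool_rot']))
E
```

```text
scene short 14 84 slope deg 2.871581738664773 at ref 656.903600539177 res pct [-0.88 -0.05  1.03]
scene short 62 53 slope deg -0.1301109954896466 at ref 655.7352920436581 res pct [-6.62  0.04  4.67]
scene long 14 311 slope deg -3.166864198642998 at ref 432.0800799708909 res pct [-3.88 -0.13  4.31]
scene long 62 117 slope deg -3.3081395995328085 at ref 433.5993593244862 res pct [-4.47 -0.18  6.63]
top short 14 145 slope deg 2.8399280285871655 at ref 647.2734236058669 res pct [-1.61  0.03  1.39]
top short 62 165 slope deg 2.539063818334647 at ref 652.4587765761689 res pct [-5.51 -0.3   6.35]
top long 14 380 slope deg -3.1093486859517654 at ref 435.4416014719719 res pct [-2.15  0.01  2.14]
top long 62 341 slope deg -2.993535152513159 at ref 440.03284577236377 res pct [-6.02  0.01  6.47]
[180.    -0.   156.23]
```

play_rows(
  series=[
    [[3.3,-3.5,0,0,0,-8.1,0.35],[3.3,-3.5,0,0,0,-8.1,0.35],[3.3,-3.5,0,0,0,-8.1,0.35],[3.3,-3.5,0,0,0,-8.1,0.35],[3.3,-3.5,0,0,0,-8.1,0.35],[3.3,-3.5,0,0,0,-8.1,0.35],[3.3,-3.5,0,0,0,-8.1,0.35],[3.15,-3.3,0,0,0,-8.2,0.35],[0,0,-5,0,0,0,0.35],[0,0,-5,0,0,0,0.35],[0,0,0,0,0,0,0.35],[0,0,0,0,0,0,0.35]],
  ],
)

```text
clock: 2.3
eef_pos: [525.6, 317.4, 132.9]
tool_rot: [3.139, -0.001, 1.594]
force: [0.7, 0.5, 1.2]
width: 55.5
gripper_force: 0.0
```

```bash
python3 - <<'E'
from h import *
np.set_printoptions(precision=1,suppress=True)
s=ctrl.read_state();print(s['clock'],s['eef_pos'],np.degrees(s['tool_rot']),s['width'],s['force'])
snap('scene','s1.png')
E
```

```text
2.3 [525.6 317.4 132.9] [179.9  -0.1  91.3] 55.528393482249086 [0.7 0.5 1.2]
```

View pics/s1.png

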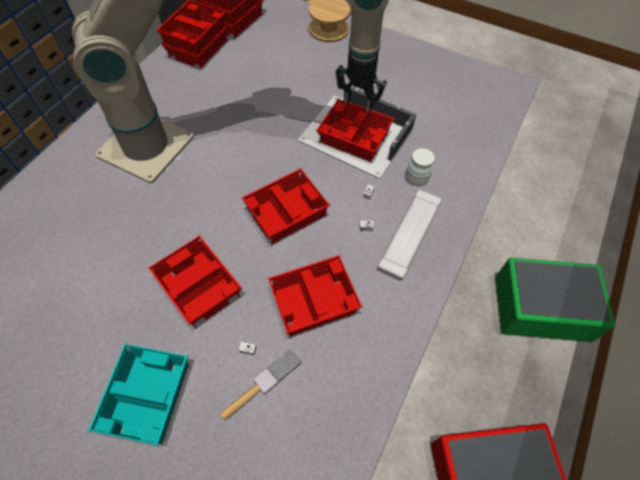

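The open fingers are above tote0's ridge at about (358,105). I'll go down and close.

play_rows(
  series=[
    [[0,0,-4,0,0,0,0.35],[0,0,-3,0,0,0,0.35],[0,0,-2,0,0,0,0.35],[0,0,-1,0,0,0,0.35],[0,0,0,0,0,0,0.35],[0,0,0,0,0,0,1],[0,0,0,0,0,0,1],[0,0,0,0,0,0,1],[0,0,0,0,0,0,1],[0,0,0,0,0,0,1],[0,0,0,0,0,0,1]],
  ],
)

```text
clock: 3.72
eef_pos: [525.2, 317.4, 32.5]
tool_rot: [3.14, -0.001, 1.594]
force: [-2.1, -0.0, 5.4]
width: 22.8
gripper_force: 60.9
```

play_rows(
  series=[
    [[0.3,0.4,0.1,0,0,-1.4,1],[0.4,0.6,0,0,0,-1.4,1],[0.4,0.6,0,0,0,-1.5,1],[0.5,0.6,0,0,0,0,1],[0.5,0.6,0,0,0,0,1],[0.4,0.5,0,0,0,0,1],[0,0.3,0,0,0,0,1],[0,0,0,0,0,0,1],[0,0,0,0,0,0,1]],
  ],
)

```text
clock: 4.85
eef_pos: [550.3, 352.6, 32.5]
tool_rot: [3.14, -0.0, 1.518]
force: [1.5, -3.1, 3.8]
width: 23.0
gripper_force: 60.4
```

```bash
cat > fl.py <<'E'
from h import *
np.set_printoptions(precision=1,suppress=True)
s=ctrl.read_state();print(s['clock'],s['eef_pos'],np.degrees(s['tool_rot']),s['width'],s['force'])
for n in('scene','top'):
    im,d=snap(n);C=cloud(n,d)
    m=red(im)&(d>0)&(abs(C[...,0]-550)<130)&(abs(C[...,1]-350)<120)&(C[...,2]<75)
    m=max(comps(m,50),key=lambda a:a[0].sum())[0];p=C[m];print(n,tote(p[:,:2],p[:,2],0))
    hs=cv2.cvtColor(im,cv2.COLOR_RGB2HSV)
    F=(d>0)&(hs[...,1]<120)&(C[...,1]>300)&(C[...,1]<500)&(C[...,2]>14)&(C[...,2]<75)&(im.max(-1)<90)&(C[...,0]>380)&(C[...,0]<720)
E
python3 fl.py
```

```text
4.85 [550.3 352.6  32.5] [179.9  -0.   87. ] 23.02320879784793 [ 1.5 -3.1  3.8]
scene (array([550.5, 355.5]), (182.90065002441406, 160.89285278320312), np.float64(178.02024078369143), [8.0, 55.0], [55.0, 35.0])
top (array([551.4, 354.4]), (182.86363220214844, 146.29177856445312), np.float64(176.71266174316406), [8.0, 56.0], [56.0, 8.0])
```

play_rows(
  series=[
    [[0.2,0,0,0,0,0,1],[0.2,0,0,0,0,0,1],[0.2,0,0,0,0,0,1],[0.1,0,0,0,0,0,1],[0,0,0,0,0,0,1]],
  ],
)

```text
clock: 5.58
eef_pos: [553.4, 354.1, 32.6]
tool_rot: [-3.136, -0.001, 1.52]
force: [-7.1, -2.4, 10.1]
width: 23.6
gripper_force: 61.3
```

play_rows(
  series=[
    [[0,0.2,0,0,0,0,1],[0,0.2,0,0,0,0,1],[0,0.2,0,0,0,0,1],[0,0.1,0,0,0,0,1],[0,0,0,0,0,0,1]],
  ],
)

```text
clock: 6.2
eef_pos: [555.9, 359.4, 32.5]
tool_rot: [-3.141, 0.001, 1.519]
force: [-1.0, -3.3, 5.4]
width: 23.0
gripper_force: 60.8
```

play_rows(
  series=[
    [[0.1,0,0,0,0,0,1],[0.1,0,0,0,0,0,1],[0,0,0,0,0,0,1]],
  ],
)

```text
clock: 6.58
eef_pos: [556.3, 359.8, 32.5]
tool_rot: [-3.138, 0.001, 1.519]
force: [-4.8, -4.8, 8.7]
width: 23.0
gripper_force: 61.2
```

play_rows(
  series=[
    [[0,0.1,0,0,0,0,1],[0,0.1,0,0,0,0,1],[0,0,0,0,0,0,1]],
  ],
)

```text
clock: 6.95
eef_pos: [557.2, 361.3, 32.5]
tool_rot: [-3.139, 0.001, 1.518]
force: [-3.5, -4.5, 7.1]
width: 23.1
gripper_force: 61.0
```

play_rows(
  series=[
    [[0.1,0,0,0,0,0,1],[0.1,0,0,0,0,0,1],[0,0,0,0,0,0,1],[0,0,0,0,0,0,1]],
  ],
)

```text
clock: 7.45
eef_pos: [558.0, 361.8, 32.5]
tool_rot: [-3.137, 0.001, 1.519]
force: [-5.5, -4.3, 9.9]
width: 23.3
gripper_force: 61.3
```

play_rows(
  series=[
    [[0,0.1,0,0,0,0,1],[0,0.1,0,0,0,0,1],[0,0,0,0,0,0,1],[0,0,0,0,0,0,1]],
  ],
)

```text
clock: 7.95
eef_pos: [557.9, 361.8, 32.5]
tool_rot: [-3.136, 0.003, 1.519]
force: [-6.5, -8.2, 11.3]
width: 23.3
gripper_force: 61.6
```

play_rows(
  series=[
    [[0.1,0,0,0,0,0,1],[0.1,0,0,0,0,0,1],[0,0,0,0,0,0,1],[0,0,0,0,0,0,1]],
  ],
)

```text
clock: 8.45
eef_pos: [557.9, 361.7, 32.5]
tool_rot: [-3.133, 0.004, 1.519]
force: [-11.0, -7.1, 13.8]
width: 23.3
gripper_force: 62.2
```

play_rows(
  series=[
    [[0,0.1,0,0,0,0,1],[0,0.1,0,0,0,0,1],[0,0,0,0,0,0,1],[0,0,0,0,0,0,1]],
  ],
)

```text
clock: 8.95
eef_pos: [557.9, 361.7, 32.5]
tool_rot: [-3.132, 0.007, 1.519]
force: [-12.4, -11.6, 15.7]
width: 23.3
gripper_force: 62.4
```

play_rows(
  series=[
    [[-0.2,-0.2,0,0,0,0,1],[0,0,0,0,0,0,1],[0,0,0,0,0,0,0.35],[0,0,0,0,0,0,0.35],[0,0,0,0,0,0,0.35],[0,0,0,0,0,0,0.35],[0,0,3,0,0,0,0.35],[0,0,5,0,0,0,0.35],[0,0,5,0,0,0,0.35],[0,0,0,0,0,0,0.35]],
  ],
)

```text
clock: 10.2
eef_pos: [563.4, 365.4, 167.1]
tool_rot: [3.134, -0.005, 1.519]
force: [0.6, 0.8, -0.2]
width: 55.2
gripper_force: 0.0
```

```bash
python3 fl.py;  python3 - <<'E'
from h import *
im,d=snap('top');c=im[170:370,60:260];cv2.imwrite('pics/c2.png',cv2.resize(cv2.cvtColor(c,cv2.COLOR_RGB2BGR),None,fx=3,fy=3))
E
```

```text
10.2 [563.4 365.4 167.1] [179.6  -0.3  87. ] 55.19845518720745 [ 0.6  0.8 -0.2]
scene (array([557.3, 360.2]), (181.07723999023438, 149.99192810058594), np.float64(177.97108459472656), [8.0, 54.0], [54.0, 29.0])
top (array([558.7, 363.1]), (183.02743530273438, 146.70628356933594), np.float64(177.21665954589844), [8.0, 56.0], [55.0, 8.0])
```

View pics/c2.png

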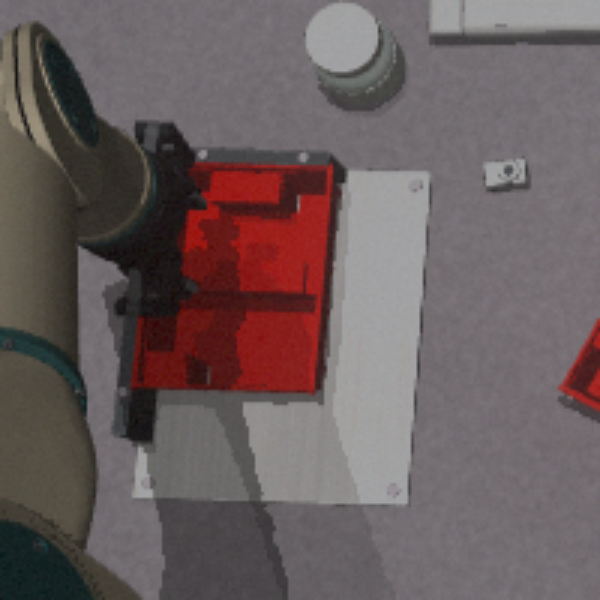

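Picture: tote0's rim lies along both fences, the short one at the top and the long one at the left, with its broad ledge at the short-fence end. It is flush. Now casting 1.

```bash
cat > casts.py <<'E'
from h import *
np.set_printoptions(precision=1,suppress=True)
s=ctrl.read_state();print(s['clock'],s['eef_pos'],np.degrees(s['tool_rot']),s['width'],s['force'])
for n in('scene','top'):
    im,d=snap(n);C=cloud(n,d);hs=cv2.cvtColor(im,cv2.COLOR_RGB2HSV)
    m=(d>0)&(C[...,0]>300)&(C[...,0]<900)&(C[...,1]>-500)&(C[...,1]<480)&(C[...,2]>11)&(C[...,2]<40)&(hs[...,1]<90)
    for k,c in comps(m,20):
        p=C[k]
        if k.sum()<200:
            r=cv2.minAreaRect(p[:,:2].astype(np.float32));w,h=r[1]
            if 30>min(w,h)>15 and max(w,h)<45: print(n,c,np.array(r[0]),np.array(r[1]),'long axis',r[2]+(90 if h>w else 0))
E
python3 casts.py
```

```text
10.35 [559.6 363.8 161.4] [-179.9    0.    87. ] 55.63021195718285 [ 0.3  0.  -0.5]
scene [368.1 190.9] [647.  151.7] [19.8 36.5] long axis 96.18686246871948
scene [366.1 224.7] [688.1  50. ] [32.4 22.6] long axis 28.66854476928711
scene [246.6 347.8] [ 590.5 -374.4] [34.3 21.6] long axis 16.562477111816406
top [269.7 210.2] [688.8  53.7] [35.4 20. ] long axis 26.441936492919922
top [228.1 227.4] [648.  156.9] [21.6 35. ] long axis 93.33390545845032
top [443.4 244.8] [ 592.6 -371.3] [34.3 20.9] long axis 16.190196990966797
```

play_rows(
  series=[
    [[1.2,-3.5,0,0,0,1.5,0.35],[1.4,-3.5,0,0,0,1.5,0.35],[1.4,-3.5,0,0,0,1.5,0.35],[1.4,-3.5,-2,0,0,1.5,0.35],[1.5,-3.5,-2,0,0,1.5,0.35],[1.5,-3.6,-2,0,0,1.5,0.35],[0,0,-2,0,0,0,0.35],[0,0,0,0,0,0,0.35],[0,0,0,0,0,0,0.35]],
  ],
)

```text
clock: 11.58
eef_pos: [644.0, 154.9, 82.2]
tool_rot: [-3.141, -0.001, 1.678]
force: [0.4, 0.0, 0.7]
width: 55.5
gripper_force: 0.0
```

```bash
python3 casts.py
```

```text
11.575 [644.  154.9  82.2] [-180.    -0.1   96.2] 55.51659171723958 [0.4 0.  0.7]
scene [368.  190.9] [646.9 152.3] [19.5 36.2] long axis 96.6512565612793
scene [366.1 224.7] [688.4  49.6] [32.3 23.3] long axis 26.16866111755371
scene [246.5 347.7] [ 590.4 -375.3] [34.5 21.3] long axis 18.01063346862793
top [269.7 210.1] [689.7  54.2] [35.3 20.2] long axis 25.582944869995117
top [231.7 227.1] [649.5 148.1] [22.8 16.4] long axis 4.311851501464844
top [443.3 244.8] [ 592.5 -371.2] [33.7 21.4] long axis 16.290674209594727
```

play_rows(
  series=[
    [[0.3,-0.05,-3,0,0,0,0.35],[0,0,-2.5,0,0,0,0.35],[0,0,-1.5,0,0,0,0.35],[0,0,-0.7,0,0,0,0.35],[0,0,0,0,0,0,0.35],[0,0,0,0,0,0,1],[0,0,0,0,0,0,1],[0,0,0,0,0,0,1],[0,0,0,0,0,0,1],[0,0,0,0,0,0,1],[0,0,0,0,0,0,1]],
  ],
)

```text
clock: 13.05
eef_pos: [648.2, 152.5, 6.4]
tool_rot: [3.14, -0.0, 1.676]
force: [-0.2, -0.4, 5.7]
width: 18.3
gripper_force: 61.4
```

play_rows(
  series=[
    [[0,0,2,0,0,0,1],[0,0,4,0,0,0,1],[0,0,3,0,0,0,1],[-0.5,2.3,0,0,0,8.1,1],[-0.5,2.3,0,0,0,8.1,1],[-0.5,2.3,0,0,0,8.1,1],[-0.5,2.4,0,0,0,8.1,1],[-0.5,2.4,0,0,0,8.1,1],[-0.5,2.4,0,0,0,8.1,1],[-0.5,2.4,0,0,0,8.1,1],[-0.5,2.4,0,0,0,8.1,1],[-0.4,2.3,0,0,0,8.1,1],[-0.4,2.3,0,0,0,8.1,1],[0,0,0,0,0,0,1],[0,0,0,0,0,0,1]],
  ],
)

```text
clock: 14.92
eef_pos: [600.0, 385.5, 95.6]
tool_rot: [-3.14, 0.001, 3.087]
force: [-0.7, -1.2, -1.3]
width: 18.3
gripper_force: 60.6
```

play_rows(
  series=[
    [[0,0.1,-3,0,0,0,1],[0,0,-2.5,0,0,0,1],[0,0,-1.5,0,0,0,1],[0,0,-0.6,0,0,0,1],[0,0,-0.3,0,0,0,1],[0,0,0,0,0,0,1],[0,0,0,0,0,0,0.63],[0,0,0,0,0,0,0.63],[0,0,0,0,0,0,0.63],[0,0,0,0,0,0,0.63],[0,0,2,0,0,0,0.63],[0,0,4,0,0,0,0.63],[0,0,4,0,0,0,0.5],[0,0,0,0,0,0,0.4]],
  ],
)

```text
clock: 16.68
eef_pos: [602.7, 391.2, 122.7]
tool_rot: [3.134, 0.009, 3.09]
force: [0.6, -0.1, -0.7]
width: 51.1
gripper_force: 0.0
```

play_rows(
  series=[
    [[0.9,-3.7,0,0,0,2.9,0.35],[1.0,-3.7,0,0,0,2.9,0.35],[1.0,-3.7,0,0,0,2.9,0.35],[1.0,-3.7,0,0,0,2.9,0.35],[1.0,-3.7,0,0,0,2.9,0.35],[1.0,-3.7,0,0,0,2.9,0.35],[1.0,-3.7,0,0,0,2.9,0.35],[1.0,-3.7,0,0,0,2.9,0.35],[1.0,-3.8,-2,0,0,2.9,0.35],[0,0,-1,0,0,2.9,0.35],[0,0,0,0,0,0,0.35],[0,0,0,0,0,0,0.35]],
  ],
)

```text
clock: 18.18
eef_pos: [688.5, 56.9, 86.9]
tool_rot: [3.14, 0.001, -2.685]
force: [-1.4, 0.3, -0.5]
width: 55.5
gripper_force: 0.0
```

```bash
python3 casts.py
```

```text
18.175 [688.5  56.9  86.9] [ 179.9    0.1 -153.9] 55.51224655883216 [-1.4  0.3 -0.5]
scene [366.1 224.5] [688.2  50.3] [32.2 22.2] long axis 26.575847625732422
scene [246.5 347.8] [ 590.6 -374.6] [34.4 20.6] long axis 17.138242721557617
top [443.4 244.8] [ 592.4 -370.9] [34.8 21.2] long axis 14.291030883789062
top [134.1 248.2] [600.1 384.3] [22.3 35. ] long axis 177.76089477539062
top [108.5 308.7] [453.6 437.1] [15.3 40.7] long axis 166.02554321289062
```

play_rows(
  series=[
    [[0.05,-0.4,-3,0,0,0,0.35],[0,0,-2.5,0,0,0,0.35],[0,0,-1.5,0,0,0,0.35],[0,0,-1.0,0,0,0,0.35],[0,0,0,0,0,0,0.35],[0,0,0,0,0,0,1],[0,0,0,0,0,0,1],[0,0,0,0,0,0,1],[0,0,0,0,0,0,1],[0,0,0,0,0,0,1],[0,0,0,0,0,0,1]],
  ],
)

```text
clock: 19.65
eef_pos: [689.8, 50.6, 7.5]
tool_rot: [-3.141, 0.002, -2.687]
force: [-0.4, 0.6, 5.1]
width: 18.8
gripper_force: 61.5
```

play_rows(
  series=[
    [[0,0,2,0,0,0,1],[0,0,4,0,0,0,1],[0,0,3,0,0,0,1],[-1.1,3.4,0,0,0,-3.6,1],[-1.2,3.5,0,0,0,-3.6,1],[-1.2,3.5,0,0,0,-3.6,1],[-1.2,3.6,0,0,0,-3.6,1],[-1.2,3.6,0,0,0,-3.6,1],[-1.2,3.5,0,0,0,-3.6,1],[-1.1,3.5,0,0,0,-3.7,1],[-1.05,3.4,0,0,0,-3.7,1],[0,0,0,0,0,0,1],[0,0,0,0,0,0,1]],
  ],
)

```text
clock: 21.28
eef_pos: [596.7, 329.6, 96.8]
tool_rot: [-3.141, 0.0, 3.09]
force: [-0.3, -0.4, -1.4]
width: 18.3
gripper_force: 60.6
```

play_rows(
  series=[
    [[0,0.1,-3,0,0,0,1],[0,0,-2.5,0,0,0,1],[0,0,-1.5,0,0,0,1],[0,0,-0.6,0,0,0,1],[0,0,-0.3,0,0,0,1],[0,0,0,0,0,0,1],[0,0,0,0,0,0,0.63],[0,0,0,0,0,0,0.63],[0,0,0,0,0,0,0.63],[0,0,0,0,0,0,0.63],[0,0,2,0,0,0,0.63],[0,0,4,0,0,0,0.63],[0,0,4,0,0,0,0.5],[0,0,0,0,0,0,0.4]],
  ],
)

```text
clock: 23.02
eef_pos: [599.3, 331.9, 122.3]
tool_rot: [3.138, 0.007, 3.089]
force: [-0.0, -0.0, 0.5]
width: 51.2
gripper_force: 0.0
```

play_rows(
  series=[
    [[0,-4.5,0,0,0,0,0.35],[0,-5.4,0,0,0,1.5,0.35],[0,-5.5,0,0,0,1.5,0.35],[0,-5.5,0,0,0,1.5,0.35],[0,-5.5,0,0,0,1.5,0.35],[0,-5.5,0,0,0,1.5,0.35],[0,-5.5,0,0,0,1.5,0.35],[0,-5.5,0,0,0,1.5,0.35],[0,-5.5,0,0,0,1.5,0.35],[0,-5.5,0,0,0,1.5,0.35],[0,-5.5,0,0,0,1.5,0.35],[-0.3,-5.5,0,0,0,1.5,0.35],[-0.3,-5.0,0,0,0,1.5,0.35],[0,0,-2,0,0,1.5,0.35],[0,0,-1,0,0,0,0.35],[0,0,0,0,0,0,0.35]],
  ],
)

```text
clock: 25.02
eef_pos: [590.0, -364.9, 85.9]
tool_rot: [3.138, -0.002, -2.851]
force: [-0.0, 0.3, 0.7]
width: 55.7
gripper_force: 0.0
```

```bash
python3 casts.py
```

```text
25.025 [ 590.  -364.9   85.9] [ 179.8   -0.1 -163.3] 55.674622053723944 [-0.   0.3  0.7]
scene [248.9 348.3] [ 594.6 -374. ] [26.  21.4] long axis 15.63752555847168
top [135.4 248.3] [599.3 382.3] [22.3 35.5] long axis 178.25157928466797
top [155.5 248.1] [599.  331.7] [21.8 34.3] long axis 174.94503021240234
top [444.  247.2] [ 586.5 -372.7] [22.5 22.2] long axis 15.89719295501709
```

play_rows(
  series=[
    [[0.15,-0.6,-3,0,0,0,0.35],[0,0,-2.5,0,0,0,0.35],[0,0,-1.5,0,0,0,0.35],[0,0,-0.9,0,0,0,0.35],[0,0,0,0,0,0,0.35],[0,0,0,0,0,0,1],[0,0,0,0,0,0,1],[0,0,0,0,0,0,1],[0,0,0,0,0,0,1],[0,0,0,0,0,0,1],[0,0,0,0,0,0,1]],
  ],
)

```text
clock: 26.5
eef_pos: [592.6, -374.0, 9.5]
tool_rot: [-3.14, 0.001, -2.853]
force: [0.1, 0.6, 6.2]
width: 17.9
gripper_force: 61.3
```

play_rows(
  series=[
    [[0,0,2,0,0,0,1],[0,0,4,0,0,0,1],[0,0,3,0,0,0,1],[-0.6,4,0,0,0,-1.5,1],[-0.6,5,0,0,0,-1.5,1],[-0.6,5,0,0,0,-1.5,1],[-0.6,5,0,0,0,-1.5,1],[-0.6,5,0,0,0,-1.5,1],[-0.6,5,0,0,0,-1.5,1],[-0.6,5,0,0,0,-1.5,1],[-0.6,5,0,0,0,-1.5,1],[-0.6,5,0,0,0,-1.5,1],[-0.6,5,0,0,0,-1.5,1],[-0.6,5,0,0,0,-1.5,1],[-0.6,5,0,0,0,-1.5,1],[-0.5,5,0,0,0,-1.6,1],[0,4,0,0,0,0,1],[0,3,0,0,0,0,1],[0,0,0,0,0,0,1]],
  ],
)

```text
clock: 28.88
eef_pos: [513.9, 340.6, 99.2]
tool_rot: [3.138, 0.0, 3.093]
force: [-0.0, -0.3, -1.7]
width: 18.5
gripper_force: 60.5
```

play_rows(
  series=[
    [[0.15,-0.4,-3,0,0,0,1],[0,0,-2.5,0,0,0,1],[0,0,-1.5,0,0,0,1],[0,0,-0.6,0,0,0,1],[0,0,-0.4,0,0,0,1],[0,0,0,0,0,0,1],[0,0,0,0,0,0,0.63],[0,0,0,0,0,0,0.63],[0,0,0,0,0,0,0.63],[0,0,0,0,0,0,0.63],[0,0,2,0,0,0,0.63],[0,0,4,0,0,0,0.63],[0,0,4,0,0,0,0.5],[0,0,0,0,0,0,0.4]],
  ],
)

```text
clock: 30.62
eef_pos: [518.6, 332.9, 122.6]
tool_rot: [3.138, 0.005, 3.087]
force: [0.3, -0.1, 0.1]
width: 51.0
gripper_force: 0.0
```

play_rows(
  series=[
    [[1,-4,0,0,0,-3,0.35],[1,-5,0,0,0,-3,0.35],[1,-6,0,0,0,-3,0.35],[1,-6,0,0,0,-3,0.35],[1,-6,0,0,0,-3,0.35],[1,-6,0,0,0,-3,0.35],[2,-6,0,0,0,-3,0.35],[2,-6,0,0,0,-3,0.35],[2,-5,0,0,0,-3,0.35],[2,-3,0,0,0,-3,0.35],[1.3,-0.4,0,0,0,-3,0.35],[0,0,0,0,0,-3,0.35],[0,0,0,0,0,-2.7,0.35],[0,0,0,0,0,0,0.35]],
  ],
)

```text
clock: 32.38
eef_pos: [668.3, -200.1, 118.1]
tool_rot: [-3.141, -0.001, 2.413]
force: [0.3, -1.0, -0.8]
width: 55.3
gripper_force: 0.0
```

```bash
cat > tt.py <<'E'
from h import *
np.set_printoptions(precision=1,suppress=True)
s=ctrl.read_state();print(s['clock'],s['eef_pos'],np.degrees(s['tool_rot']),s['width'],s['force'])
for n in('scene','top'):
    im,d=snap(n,n+'_l.png');C=cloud(n,d)
    inb=(d>0)&(C[...,0]>300)&(C[...,0]<900)&(C[...,1]>-500)&(C[...,1]<480)&(C[...,2]<75)
    for m,c in comps(red(im)&inb,300):
        p=C[m];print(n,c,tote(p[:,:2],p[:,2],0))
E
python3 casts.py; python3 tt.py; python3 - <<'E'
import cv2
im=cv2.imread('pics/top_l.png')[130:380,60:500]
cv2.imwrite('pics/c3.png',cv2.resize(im,None,fx=1.8,fy=1.8))
E
```

```text
32.375 [ 668.3 -200.1  118.1] [-179.9   -0.1  138.2] 55.30700436007657 [ 0.3 -1.  -0.8]
scene [354.  127.9] [515.8 329.9] [19.8 31.5] long axis 176.04049682617188
top [155.9 248.1] [598.8 331.1] [21.6 35.7] long axis 177.29108428955078
top [135.8 249.2] [597.2 380.6] [21.2 32.8] long axis 178.42296600341797
top [153.5 280.8] [517.4 334.6] [21.6 33.9] long axis 178.70542907714844
top [108.4 309. ] [453.1 438.3] [16.3 39.2] long axis 165.45419311523438
32.475 [ 668.6 -200.1  118.3] [-180.    -0.   138.3] 55.26163620957848 [-0.1 -0.3 -0. ]
scene [369.3 122.5] (array([552.6, 357.6]), (188.58103942871094, 155.45913696289062), np.float64(177.9285583496094), [9.0, 54.0], [54.0, None])
scene [270.2 212.3] (array([459.4, -50.2]), (146.57887268066406, 90.3556137084961), np.float64(149.68191528320312), [49.0, 53.0], [54.0, 59.0])
scene [195.7 280.6] (array([ 403. , -299.1]), (180.8319854736328, 141.14678955078125), np.float64(157.55357360839844), [46.0, 2.0], [None, 48.0])
scene [314.3 299.7] (array([ 668.9, -200.2]), (179.0830841064453, 144.82049560546875), np.float64(48.14152908325195), [2.0, 49.0], [48.0, 2.0])
top [340.3 204.6] (array([ 701.7, -113.6]), (105.10919189453125, 40.726646423339844), np.float64(163.47178649902344), [None, None], [None, None])
top [137.5 263.9] (array([558.3, 360.2]), (182.4046173095703, 150.13174438476562), np.float64(178.23616790771482), [8.0, 55.0], [56.0, 9.0])
top [281.1 288. ] (array([493.5,  13.8]), (143.22422790527344, 134.75830078125), np.float64(151.07214736938477), [58.0, 60.0], [58.0, 56.0])
top [419.7 321.9] (array([ 403.8, -296.9]), (181.0583038330078, 143.82656860351562), np.float64(157.63622283935547), [48.0, 2.0], [2.0, 49.0])
```

View pics/c3.png

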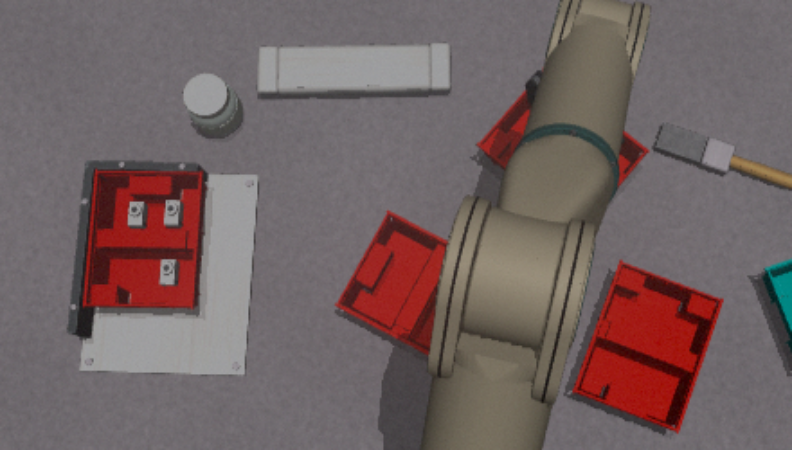

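The crop shows three castings flat in tote0, at crop (136,212), (173,212) and (168,270), and the tote still flush. Now tote B, which is red and at top (373,213); the turquoise one stays.

play_rows(
  series=[
    [[0,0.15,-4,0,0,0,0.35],[0,0,-3,0,0,0,0.35],[0,0,-1.5,0,0,0,0.35],[0,0,-0.7,0,0,0,0.35],[0,0,0,0,0,0,0.35],[0,0,0,0,0,0,1],[0,0,0,0,0,0,1],[0,0,0,0,0,0,1],[0,0,0,0,0,0,1],[0,0,0,0,0,0,1],[0,0,0,0,0,0,1],[0,0,1,0,0,0,1],[0,0,3,0,0,0,1],[0,0,4,0,0,0,1],[0,0,4,0,0,0,1],[0,0,3,0,0,0,1],[0,0,0,0,0,0,1]],
  ],
)

```text
clock: 34.7
eef_pos: [670.3, -199.0, 178.7]
tool_rot: [3.139, 0.004, 2.413]
force: [-0.2, -0.4, -4.3]
width: 22.8
gripper_force: 60.0
```

play_rows(
  series=[
    [[-0.4,2,0,0,0,-2,1],[-0.8,4,0,0,0,-3.6,1],[-0.8,4,0,0,0,-3.6,1],[-0.8,4,0,0,0,-3.6,1],[-0.8,4,0,0,0,-3.6,1],[-0.8,4,0,0,0,-3.6,1],[-0.8,4,0,0,0,-3.6,1],[-0.8,4,0,0,0,-3.6,1],[-0.8,4,0,0,0,-3.6,1],[-0.8,4,0,0,0,-3.6,1],[-0.8,4,0,0,0,-3.6,1],[-0.8,4,0,0,0,-3.6,1],[-0.8,4,0,0,0,-3.6,1],[-0.8,4,0,0,0,-3.6,1],[-0.3,4,-1,0,0,-2.5,1],[0,2,-2,0,0,0,1],[0,0,-1,0,0,0,1],[0,0,0,0,0,0,1],[0,0,0,0,0,0,1]],
  ],
)

```text
clock: 37.08
eef_pos: [558.9, 399.3, 136.6]
tool_rot: [3.141, 0.001, 1.515]
force: [-0.0, 0.3, -3.9]
width: 22.9
gripper_force: 59.6
```

```bash
cat > held.py <<'E'
from h import *
import sys
zr=float(sys.argv[1])   # expected rim height of held tote
np.set_printoptions(precision=1,suppress=True)
s=ctrl.read_state();print(s['clock'],s['eef_pos'],np.degrees(s['tool_rot']),s['width'],s['force'],s['gripper_force'])
for n in('scene','top'):
    im,d=snap(n,n+'_h.png');C=cloud(n,d)
    m=red(im)&(d>0)&(abs(C[...,0]-558)<130)&(abs(C[...,1]-360)<120)&(abs(C[...,2]-zr)<12)
    p=C[m];c=np.array([558,361.7]);print(n,m.sum(),'z',np.percentile(p[:,2],[5,50,95]))
    a=np.radians(-3);ax=np.array([np.cos(a),np.sin(a)]);ay=np.array([-ax[1],ax[0]])
    L=(p[:,:2]-c)@np.stack([ax,ay],1)
    # four rim edges in the tote0 frame, robust lines
    for nm,i,sg in(('+x',0,1),('-x',0,-1),('+y',1,1),('-y',1,-1)):
        q=L[(sg*L[:,i]>(80 if i==0 else 61))&(abs(L[:,1-i])<(60 if i==0 else 80))]
        if len(q)>15:
            b=np.round((q[:,1-i])/10);e=np.array([[np.median(q[b==k,1-i]),sg*np.percentile(sg*q[b==k,i],90)] for k in set(b) if (b==k).sum()>3])
            if len(e)>3:
                f=np.polyfit(e[:,0],e[:,1],1);print('  ',nm,'edge',np.median(e[:,1]),'slope deg',np.degrees(np.arctan(f[0])),len(e))
E
python3 held.py 175
```

```text
37.075 [558.9 399.3 136.6] [180.    0.1  86.8] 22.90393359803863 [-0.   0.3 -3.9] 59.641867876052856
scene 392 z [163.4 166.1 170.8]
   +x edge 88.25520874933656 slope deg 0.8709077575369535 8
   +y edge 106.76976307170042 slope deg 18.03843254080143 6
top 750 z [163.3 167.5 172.8]
   +x edge 89.17151314085473 slope deg 0.02488710508547245 10
   -x edge -89.79287245393891 slope deg 0.34933507469006414 10
   +y edge 111.3303086852475 slope deg 2.4799291691423146 7
```

View pics/scene_h.png

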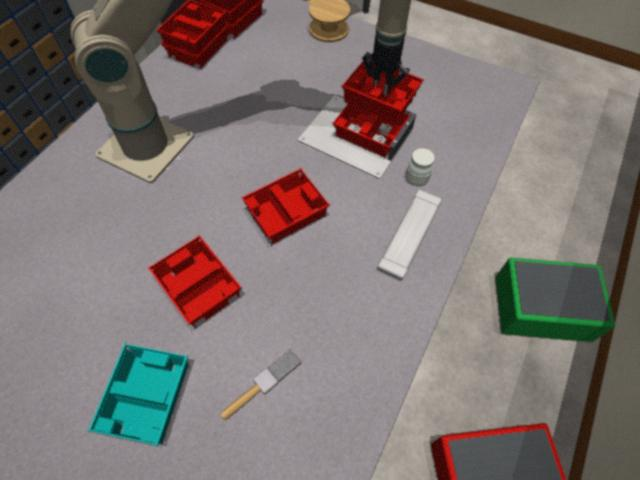

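Tote B is held level at (380,88), 38 mm too far in +y because I miscounted the rows. Shifting back.

play_rows(
  series=[
    [[0,-1.5,0,0,0,0,1],[0,-1.5,0,0,0,0,1],[0,-0.75,0,0,0,0.2,1],[0,0,0,0,0,0,1],[0,0,0,0,0,0,1],[0,0,0,0,0,0,1]],
  ],
)

```text
clock: 37.92
eef_pos: [557.7, 364.7, 136.2]
tool_rot: [-3.142, -0.001, 1.522]
force: [0.2, -0.2, -5.0]
width: 23.3
gripper_force: 59.8
```

```bash
sed -i "s/if i==0 else 61/if i==0 else 58/" held.py; python3 held.py 168;sed 's/zr)<12/zr)<14/' held.py >/dev/null; python3 held.py 66 | tail -12
```

```text
37.925 [557.7 364.7 136.2] [-180.    -0.    87.2] 23.26020698605444 [ 0.2 -0.2 -5. ] 59.78670358657837
scene 867 z [156.5 161.8 168.5]
   +x edge 88.99558779199138 slope deg -0.3853966933132306 11
   -x edge -88.87024802770658 slope deg -0.12614705379366514 10
   +y edge 72.61846247862132 slope deg 1.901938568742373 6
   -y edge -69.6108576218147 slope deg 0.46281975675312187 17
top 1253 z [156.6 162.6 171. ]
   +x edge 89.1910336851472 slope deg -0.25099540245970164 13
   -x edge -88.98113160996425 slope deg -0.3813135740275615 13
   +y edge 73.5071107816196 slope deg 3.6459565064837074 7
   -y edge -65.5880840581514 slope deg 0.2482127689357544 17
38.025 [557.8 364.4 136.2] [-180.    -0.    87.2] 22.883112705311007 [-0.1 -0.1 -3.6] 59.786208271980286
scene 501 z [54.5 60.5 66.2]
   +x edge 87.15094917250649 slope deg -0.36802892161033357 8
   -x edge -89.12661818377836 slope deg -3.165636618050337 4
   -y edge -78.6792804806761 slope deg 0.4076927265798906 17
top 519 z [54.6 62.6 69.5]
   -x edge -89.08881301282625 slope deg -0.552636667160561 13
   -y edge -73.95516085285144 slope deg 0.9237969610865352 17
```

```bash
cat > ov.py <<'E'
from h import *
import sys
# ov.py out zheld  cx cy : overlay rim rectangles of tote0 (yellow) and held (cyan), both cams
out,zh,cx,cy=sys.argv[1],*map(float,sys.argv[2:5])
def rect(c,z,yaw=-3):
    a=np.radians(yaw);R=np.array([[np.cos(a),-np.sin(a)],[np.sin(a),np.cos(a)]])
    q=(np.array([[90,70],[-90,70],[-90,-70],[90,-70]])@R.T)+c
    return np.c_[q,np.full(4,z)]
S=6;tiles=[]
for n in('scene','top'):
    im,d=snap(n);o=proj(n,[[558,361.7,120]])[0].astype(int)-[33,45];o=np.maximum(o,0)
    t=cv2.resize(cv2.cvtColor(im[o[1]:o[1]+95,o[0]:o[0]+66],cv2.COLOR_RGB2BGR),None,fx=S,fy=S,interpolation=cv2.INTER_CUBIC)
    for r,col in((rect([558,361.7],66),(0,255,255)),(rect([cx,cy],zh),(255,255,0))):
        cv2.polylines(t,[((proj(n,r)-o+.5)*S).astype(np.int32)],True,col,1)
    tiles.append(t)
cv2.imwrite('pics/'+out,np.hstack(tiles))
E
python3 ov.py o1.png 169 557.8 364.4
```

```text
(no output)
```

View pics/o1.png

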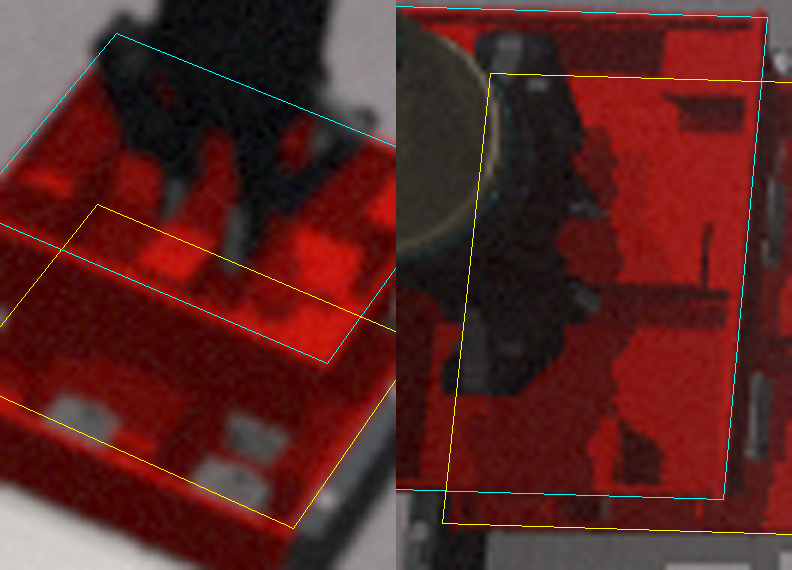

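Both overlays sit on the rims to about 1 px: held rim cyan, tote0 yellow. Lowering.

play_rows(
  series=[
    [[0,-0.15,-1.5,0,0,0,1],[0,0,-1.5,0,0,0,1],[0,0,-0.8,0,0,0,1],[0,0,0,0,0,0,1],[0,0,0,0,0,0,1],[0,0,0,0,0,0,1],[0,0,0,0,0,0,1]],
  ],
)

```text
clock: 39.1
eef_pos: [558.2, 362.5, 98.8]
tool_rot: [3.141, -0.001, 1.521]
force: [0.4, -0.7, -4.8]
width: 23.3
gripper_force: 59.8
```

play_rows(
  series=[
    [[0,-0.05,-0.4,0,0,0,1],[0,0,-0.3,0,0,0,1],[0,0,-0.2,0,0,0,1],[0,0,-0.2,0,0,0,1],[0,0,0,0,0,0,1],[0,0,0,0,0,0,1]],
  ],
)

```text
clock: 39.85
eef_pos: [558.2, 360.5, 91.2]
tool_rot: [-3.142, -0.0, 1.52]
force: [-7.6, -6.5, 21.1]
width: 23.2
gripper_force: 63.5
```

play_rows(
  series=[
    [[0,0,-0.2,0,0,0,1],[0,0,-0.2,0,0,0,1],[0,0,0,0,0,0,1],[0,0,0,0,0,0,1]],
  ],
)

```text
clock: 40.35
eef_pos: [558.3, 360.5, 91.0]
tool_rot: [-3.142, -0.001, 1.52]
force: [-15.3, -10.2, 43.7]
width: 23.2
gripper_force: 66.5
```

play_rows(
  series=[
    [[0,0,0.6,0,0,0,1],[0,0,0.6,0,0,0,1],[0,0,0.6,0,0,0,1],[0,0,0,0,0,0,1],[0,0,0,0,0,0,1],[0,0,0,0,0,0,1]],
  ],
)

```text
clock: 41.1
eef_pos: [557.7, 361.7, 100.8]
tool_rot: [-3.141, 0.0, 1.521]
force: [0.0, 0.5, -4.9]
width: 23.0
gripper_force: 60.0
```

```bash
sed -i 's/-\[33,45\]/-[50,42]/; s/+66\]/+100]/; s/^S=6/S=6/; s/o\[1\]+95/o[1]+84/; s/np.hstack(tiles)/cv2.resize(np.vstack(tiles),(600,1008))[:]/' ov.py
python3 - <<'E'
s=open('ov.py').read()
s=s.replace("cv2.imwrite('pics/'+out,cv2.resize(np.vstack(tiles),(600,1008))[:])","cv2.imwrite('pics/'+out,np.hstack([x[:, :][:600, 100:500] if i==0 else x[:600,100:500] for i,x in enumerate(tiles)]))")
open('ov.py','w').write(s)
E
python3 held.py 131; python3 ov.py o2.png 132 558 361
```

```text
41.1 [557.7 361.7 100.8] [-180.     0.    87.1] 23.004247424501607 [ 0.   0.5 -4.9] 60.029578506946564
scene 897 z [119.9 125.2 132.4]
   +x edge 88.84099866138853 slope deg -0.46395392383087725 13
   -x edge -88.65027143137773 slope deg -0.41915005321013316 11
   +y edge 68.95995145418223 slope deg 0.051557591907468496 6
   -y edge -72.75266827167131 slope deg 0.19324130803880046 17
top 1344 z [120.3 126.9 135.8]
   +x edge 89.35183834136447 slope deg 0.12551071449305207 13
   -x edge -88.96728337932768 slope deg -0.43693823621361316 13
   +y edge 72.34225540185875 slope deg 0.6975355992776261 8
   -y edge -68.6609331831117 slope deg 0.31931558158019724 17
```

View pics/o2.png

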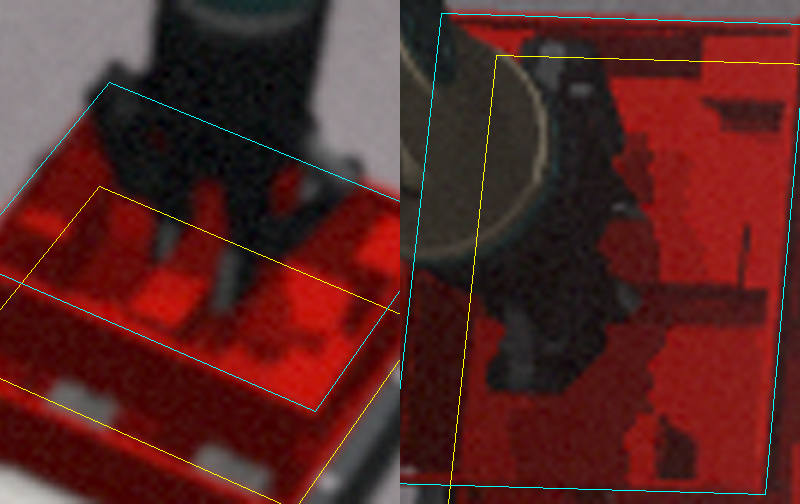

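play_rows(
  series=[
    [[0,0,-0.5,0,0,0,1],[0,0,-0.5,0,0,0,1],[0,0,-0.2,0,0,0,1],[0,0,0,0,0,0,1],[0,0,0,0,0,0,1],[0,0,0,0,0,0,1]],
  ],
)

```text
clock: 42.05
eef_pos: [557.9, 361.6, 91.4]
tool_rot: [-3.141, -0.001, 1.52]
force: [-5.0, -3.1, 11.6]
width: 23.5
gripper_force: 62.0
```

```bash
cat > st.py <<'E'
from h import *
np.set_printoptions(precision=2,suppress=True)
s=ctrl.read_state();print(s['clock'],np.array(s['eef_pos']),np.degrees(s['tool_rot']),s['width'],'F',np.array(s['force']),'T',np.array(s['torque']))
E
python3 st.py
```

```text
42.05 [557.91 361.64  91.36] [-179.99   -0.05   87.11] 23.524457727759575 F [-4.98 -3.11 11.62] T [-0.14  0.98  0.08]
```

play_rows(
  series=[
    [[0,0,0.6,0,0,0,1],[0,0,0.6,0,0,0,1],[0,0,0.8,0,0,0,1],[0,0,0,0,0,0,1],[0,0,0,0,0,0,1],[0,0,0,0,0,0,1]],
  ],
)

```text
clock: 42.8
eef_pos: [557.7, 361.7, 108.9]
tool_rot: [-3.141, 0.0, 1.521]
force: [0.1, 0.7, -3.9]
width: 22.9
gripper_force: 60.0
```

```bash
python3 st.py; cat > lev.py <<'E'
from h import *
import sys
np.set_printoptions(precision=1,suppress=True)
u0=float(sys.argv[1]); cx,cy=map(float,sys.argv[2:4]) # underside guess
a=np.radians(-3);A=np.array([[np.cos(a),-np.sin(a)],[np.sin(a),np.cos(a)]])
for n in('scene','top'):
    im,d=snap(n);C=cloud(n,d);m=red(im)&(d>0)
    L=np.concatenate([(C[...,:2]-[cx,cy])@A,C[...,2:]-u0],-1)
    for nm,x0,x1,y0,y1,z0,z1 in(('ledge -x mid',-79,-69,-22,22,35,62),('ledge +x cor',69,79,-58,-38,35,62),('ledge +x cor',69,79,38,58,35,62),('rim -x',-91,-86,-60,60,50,75),('rim +x',86,91,-60,60,50,75),('rim -y',-80,80,-71,-66,50,75),('rim +y',-80,80,66,71,50,75),('ridge',-10,10,-60,60,45,68),('floor -x',-60,-20,-55,55,-8,15),('floor+x',20,60,-55,55,-8,15)):
        k=m&(L[...,0]>x0)&(L[...,0]<x1)&(L[...,1]>y0)&(L[...,1]<y1)&(L[...,2]>z0)&(L[...,2]<z1)
        q=L[k]
        if len(q)>8: print(n,nm,len(q),'med z',np.median(q[:,2]),'x,y',np.median(q[:,:2],0),end=' | ')
    print()
E
python3 lev.py 77 557.9 361.7
```

```text
42.8 [557.7  361.68 108.92] [-179.97    0.02   87.13] 22.94336670438721 F [ 0.11  0.72 -3.86] T [-0.04  0.02 -0.05]
scene ledge -x mid 37 med z 53.42789155878688 x,y [-73.8  -0.4] | scene ledge +x cor 22 med z 52.98252509833982 x,y [ 73.8 -47.7] | scene ledge +x cor 21 med z 55.15426054680793 x,y [74.8 47.4] | scene rim -x 53 med z 54.78004204557416 x,y [-87.9  -7.7] | scene rim +x 67 med z 61.251222804320946 x,y [88.4 -8.5] | scene rim -y 108 med z 56.382258953649554 x,y [ -8.4 -69.5] | scene rim +y 40 med z 58.94033777686245 x,y [54.7 67.6] | scene ridge 146 med z 58.49860113923502 x,y [ -1.  -28.1] | scene floor -x 128 med z 6.5809912030947615 x,y [-49.5  12.7] | scene floor+x 207 med z 6.751380689538934 x,y [36.9 24.1] | 
top ledge -x mid 87 med z 53.73309677959034 x,y [-74.   1.] | top ledge +x cor 37 med z 51.55377405322693 x,y [ 73.9 -49.3] | top rim -x 101 med z 62.86621228685044 x,y [-88.2   3.4] | top rim +x 140 med z 59.044606561703176 x,y [88.2  2.8] | top rim -y 122 med z 62.22890085973614 x,y [ -4.2 -67.9] | top rim +y 122 med z 61.02445858359377 x,y [-44.9  68.9] | top ridge 239 med z 58.30344257855546 x,y [  0.1 -31.4] | top floor -x 498 med z 6.623030726026286 x,y [-41.  -14.4] | top floor+x 380 med z 6.367491684886474 x,y [ 42.6 -19.8] |
```

```bash
cat > rim.py <<'E'
from h import *
import sys
np.set_printoptions(precision=1,suppress=True)
a=np.radians(-3);A=np.array([[np.cos(a),-np.sin(a)],[np.sin(a),np.cos(a)]])
# rim.py z1 z2 ... : -y, -x and +x rim outer edges at each rim height (local coords about 558,361.7), top 8 mm only
for n in('scene','top'):
    im,d=snap(n);C=cloud(n,d);m=red(im)&(d>0);L=np.concatenate([(C[...,:2]-[558,361.7])@A,C[...,2:]],-1)
    for z in map(float,sys.argv[1:]):
        for nm,i,sg,lo,hi in(('-y',1,-1,55,85),('+y',1,1,55,85),('-x',0,-1,75,105),('+x',0,1,75,105)):
            k=m&(abs(L[...,2]-z)<5)&(sg*L[...,i]>lo)&(sg*L[...,i]<hi)&(abs(L[...,1-i])<60)
            q=L[k]
            if len(q)>20: print(n,z,nm,len(q),'pct50/90 %.1f %.1f'%tuple(np.percentile(sg*q[:,i],[50,90])),end=' | ')
        print()
E
python3 rim.py 66 141
```

```text
scene 66.0 -y 89 pct50/90 75.6 79.4 | scene 66.0 +x 42 pct50/90 86.6 88.3 | 
scene 141.0 -y 78 pct50/90 71.1 73.3 | scene 141.0 +x 50 pct50/90 87.9 89.4 | 
top 66.0 -y 110 pct50/90 72.5 74.6 | top 66.0 -x 62 pct50/90 88.4 89.9 | 
top 141.0 -y 102 pct50/90 67.2 69.0 | top 141.0 +y 61 pct50/90 70.1 73.4 | top 141.0 -x 91 pct50/90 87.4 89.1 | top 141.0 +x 80 pct50/90 88.6 90.1 |
```

tote0 sits about 5 mm in −y of the fence; the fingers must have rubbed it during a casting release. I'll seat tote B on it where it stands, then push the column flush.

play_rows(
  series=[
    [[-0.1,-0.5,-0.4,0,0,0,1],[0,0,-0.5,0,0,0,1],[0,0,-0.5,0,0,0,1],[0,0,-0.3,0,0,0,1],[0,0,0,0,0,0,1],[0,0,0,0,0,0,1],[0,0,-0.2,0,0,0,1],[0,0,-0.2,0,0,0,1],[0,0,0,0,0,0,1],[0,0,0,0,0,0,1]],
  ],
)

```text
clock: 44.25
eef_pos: [557.4, 356.7, 88.6]
tool_rot: [3.141, -0.0, 1.521]
force: [0.8, -1.3, -5.1]
width: 23.1
gripper_force: 60.0
```

No contact at 88.6, so it is past the lip. Continuing down.

play_rows(
  series=[
    [[0,0,-0.2,0,0,0,1],[0,0,-0.2,0,0,0,1],[0,0,-0.1,0,0,0,1],[0,0,0,0,0,0,1],[0,0,0,0,0,0,1]],
  ],
)

```text
clock: 44.88
eef_pos: [556.6, 356.5, 84.1]
tool_rot: [-3.141, 0.001, 1.521]
force: [-2.5, -3.0, 7.3]
width: 22.6
gripper_force: 61.6
```

```bash
python3 st.py
```

```text
44.875 [556.55 356.49  84.15] [-179.95    0.03   87.15] 22.606739677218822 F [-2.5  -3.02  7.33] T [-0.91  0.7   0.09]
```

play_rows(
  series=[
    [[0,0.2,0.1,0,0,0,1],[0,0.2,0,0,0,0,1],[0,0.2,0,0,0,0,1],[0,0.2,0,0,0,0,1],[0,0,0,0,0,0,1],[0,0,0,0,0,0,1]],
  ],
)

```text
clock: 45.62
eef_pos: [557.5, 361.0, 84.0]
tool_rot: [-3.141, 0.005, 1.519]
force: [-0.5, -7.4, 2.6]
width: 23.2
gripper_force: 61.0
```

play_rows(
  series=[
    [[0,0.2,0,0,0,0,1],[0,0.1,0,0,0,0,1],[0,0,0,0,0,0,1],[0,0,0,0,0,0,1]],
  ],
)

```text
clock: 46.12
eef_pos: [557.5, 362.2, 84.0]
tool_rot: [-3.141, 0.007, 1.518]
force: [-1.5, -10.7, 4.3]
width: 23.0
gripper_force: 61.2
```

```bash
python3 st.py; python3 rim.py 66 116
```

```text
46.125 [557.54 362.19  84.03] [-179.96    0.43   86.98] 23.022641117988297 F [ -1.51 -10.66   4.34] T [-2.3   0.21  0.04]
scene 66.0 -y 176 pct50/90 65.3 73.9 | scene 66.0 +y 28 pct50/90 60.9 64.4 | scene 66.0 +x 53 pct50/90 86.2 87.9 | 
scene 116.0 -y 83 pct50/90 70.6 73.4 | scene 116.0 -x 24 pct50/90 88.4 89.5 | scene 116.0 +x 49 pct50/90 87.7 89.1 | 
top 66.0 -y 99 pct50/90 67.7 69.6 | top 66.0 +y 54 pct50/90 63.0 65.9 | top 66.0 -x 90 pct50/90 88.0 89.8 | top 66.0 +x 28 pct50/90 80.0 82.7 | 
top 116.0 -y 102 pct50/90 66.6 68.5 | top 116.0 +y 58 pct50/90 71.4 73.8 | top 116.0 -x 85 pct50/90 87.7 89.2 | top 116.0 +x 74 pct50/90 88.4 90.2 |
```

play_rows(
  series=[
    [[0,0.2,0,0,0,0,1],[0,0.2,0,0,0,0,1],[0.2,0,0,0,0,0,1],[0.2,0,0,0,0,0,1],[0.2,0,0,0,0,0,1],[0.1,0,0,0,0,0,1],[0,0,0,0,0,0,1],[0,0,0,0,0,0,1]],
  ],
)

```text
clock: 47.22
eef_pos: [558.1, 362.7, 84.0]
tool_rot: [-3.128, 0.015, 1.519]
force: [-17.9, -19.0, 18.9]
width: 23.1
gripper_force: 63.2
```

```bash
python3 st.py; python3 rim.py 66 116
```

```text
47.225 [558.1  362.65  83.99] [-179.21    0.86   87.03] 23.057561583452802 F [-17.86 -18.98  18.88] T [-4.25  2.69  0.14]
scene 66.0 -y 157 pct50/90 65.2 73.5 | scene 66.0 +y 32 pct50/90 60.9 63.1 | scene 66.0 +x 46 pct50/90 85.9 87.9 | 
scene 116.0 -y 87 pct50/90 69.7 72.1 | scene 116.0 -x 26 pct50/90 87.4 88.7 | scene 116.0 +x 44 pct50/90 88.4 89.5 | 
top 66.0 -y 97 pct50/90 67.6 69.8 | top 66.0 +y 52 pct50/90 63.1 65.9 | top 66.0 -x 86 pct50/90 87.8 89.5 | 
top 116.0 -y 103 pct50/90 65.9 67.9 | top 116.0 +y 58 pct50/90 72.6 75.0 | top 116.0 -x 80 pct50/90 87.1 88.5 | top 116.0 +x 80 pct50/90 89.1 90.5 |
```

play_rows(
  series=[
    [[-0.2,-0.2,0,0,0,0,1],[-0.2,-0.2,0,0,0,0,1],[-0.1,-0.1,0.1,0,0,0,1],[0,0,0,0,0,0,1],[0,0,0,0,0,0,0.35],[0,0,0,0,0,0,0.35],[0,0,0,0,0,0,0.35],[0,0,0,0,0,0,0.35],[0,0,3,0,0,0,0.35],[0,0,5,0,0,0,0.35],[0,0,3,0,0,0,0.35],[0,0,0,0,0,0,0.35]],
  ],
)

```text
clock: 48.82
eef_pos: [560.7, 367.8, 198.5]
tool_rot: [3.137, -0.004, 1.521]
force: [-0.4, 0.4, -0.5]
width: 55.6
gripper_force: 0.0
```

```bash
python3 st.py; python3 rim.py 66 116
```

```text
48.825 [560.72 367.84 198.49] [179.72  -0.22  87.14] 55.59104535050574 F [-0.36  0.38 -0.51] T [ 0.01  0.02 -0.02]
scene 66.0 -y 158 pct50/90 67.6 74.1 | scene 66.0 +y 59 pct50/90 60.6 63.7 | scene 66.0 +x 49 pct50/90 86.6 88.1 | 
scene 116.0 -y 86 pct50/90 69.4 72.9 | scene 116.0 +y 70 pct50/90 67.4 70.8 | scene 116.0 -x 21 pct50/90 88.1 89.2 | scene 116.0 +x 45 pct50/90 88.0 89.3 | 
top 66.0 -y 101 pct50/90 67.8 69.9 | top 66.0 +y 65 pct50/90 62.8 65.5 | top 66.0 -x 84 pct50/90 88.0 89.6 | top 66.0 +x 44 pct50/90 81.7 83.3 | 
top 116.0 -y 100 pct50/90 66.1 68.1 | top 116.0 +y 25 pct50/90 72.2 73.5 | top 116.0 -x 84 pct50/90 87.6 89.0 | top 116.0 +x 69 pct50/90 88.4 90.2 |
```

play_rows(
  series=[
    [[-0.4,-2,0,0,0,3,0.35],[-0.8,-4,0,0,0,6.5,0.35],[-0.8,-4,0,0,0,6.5,0.35],[-0.8,-4,0,0,0,6.5,0.35],[-0.8,-4,0,0,0,6.5,0.35],[-0.8,-4,0,0,0,6.5,0.35],[-0.8,-4,0,0,0,6.5,0.35],[-0.8,-4,-1,0,0,6.5,0.35],[-0.8,-4,-2,0,0,6.5,0.35],[-0.7,-3.2,-3,0,0,6.5,0.35],[0,0,-1.5,0,0,2.5,0.35],[0,0,0,0,0,0,0.35],[0,0,0,0,0,0,0.35],[0,0,0,0,0,0,0.35]],
  ],
)

```text
clock: 50.68
eef_pos: [484.4, -4.5, 120.8]
tool_rot: [3.141, 0.001, 2.639]
force: [-0.4, -0.0, -1.0]
width: 55.7
gripper_force: 0.0
```

```bash
python3 tt.py; python3 rim.py 66 116 | grep top
```

```text
50.675 [484.4  -4.5 120.8] [180.    0.  151.2] 55.733140713346835 [-0.4 -0.  -1. ]
scene [360.7 105.8] (array([509.1, 386.3]), (93.57109832763672, 46.70416259765625), np.float64(90.76610678434372), [None, None], [None, None])
scene [387.2 116.9] (array([601.6, 381.9]), (90.34098052978516, 61.99047088623047), np.float64(88.08537292480469), [None, None], [None, None])
scene [366.3 136. ] (array([557.9, 359.8]), (178.21653747558594, 150.88575744628906), np.float64(176.7938690185547), [None, None], [None, None])
scene [285.8 206.3] (array([480.2, -10.5]), (181.01722717285156, 146.80413818359375), np.float64(60.64253234863282), [48.0, 3.0], [1.0, 49.0])
scene [195.7 280.6] (array([ 402.6, -298.8]), (182.01397705078125, 141.40902709960938), np.float64(157.6992111206055), [47.0, 1.0], [None, 49.0])
top [153.8 275.4] (array([558.1, 361.6]), (182.18951416015625, 143.15318298339844), np.float64(177.03602600097656), [None, None], [None, 8.0])
top [135.5 241.4] (array([611.8, 369.3]), (118.31560516357422, 62.06837844848633), np.float64(87.97783660888672), [None, None], [None, None])
top [132.4 278.2] (array([514.3, 372.7]), (118.28302001953125, 68.46824645996094), np.float64(87.83338165283203), [None, None], [None, None])
top [319.9 298.8] (array([459.7, -46.4]), (142.55764770507812, 88.33031463623047), np.float64(151.0240936279297), [None, 58.0], [58.0, 58.0])
top [419.8 321.9] (array([ 403.9, -296.9]), (182.17564392089844, 143.82034301757812), np.float64(157.57875061035156), [49.0, 2.0], [2.0, 48.0])
top 66.0 -y 93 pct50/90 67.5 70.0 | top 66.0 +y 99 pct50/90 63.6 65.6 | top 66.0 -x 74 pct50/90 88.0 89.6 | top 66.0 +x 38 pct50/90 81.1 83.1 | 
top 116.0 -y 104 pct50/90 66.0 67.8 | top 116.0 +y 129 pct50/90 71.3 74.3 | top 116.0 -x 81 pct50/90 87.5 89.1 | top 116.0 +x 76 pct50/90 88.4 90.4 |
```

play_rows(
  series=[
    [[-0.25,-0.25,-4,0,0,-0.7,0.35],[0,0,-3,0,0,0,0.35],[0,0,-1.6,0,0,0,0.35],[0,0,-0.7,0,0,0,0.35],[0,0,0,0,0,0,0.35],[0,0,0,0,0,0,0.35],[0,0,0,0,0,0,1],[0,0,0,0,0,0,1],[0,0,0,0,0,0,1],[0,0,0,0,0,0,1],[0,0,0,0,0,0,1],[0,0,0,0,0,0,1]],
  ],
)

```text
clock: 52.38
eef_pos: [481.8, -7.8, 28.0]
tool_rot: [3.141, 0.001, 2.625]
force: [0.2, -0.4, 6.4]
width: 23.1
gripper_force: 60.5
```

play_rows(
  series=[
    [[0,0,1,0,0,0,1],[0,0,3,0,0,0,1],[0,0,4,0,0,0,1],[0,0,4,0,0,0,1],[0,0,4,0,0,0,1],[0,0,2,0,0,0,1],[0,0,0,0,0,0,1],[0,0,0,0,0,0,1]],
  ],
)

```text
clock: 53.38
eef_pos: [480.3, -7.7, 206.4]
tool_rot: [-3.14, -0.002, 2.626]
force: [-0.3, -0.2, -4.2]
width: 22.9
gripper_force: 59.8
```

play_rows(
  series=[
    [[0.35,1.5,0,0,0,-3,1],[0.7,3,0,0,0,-5,1],[0.7,3.5,0,0,0,-5.4,1],[0.7,3.5,0,0,0,-5.4,1],[0.7,3.5,0,0,0,-5.4,1],[0.7,3.5,0,0,0,-5.4,1],[0.7,3.5,0,0,0,-5.4,1],[0.7,3.5,0,0,0,-5.4,1],[0.7,3.5,0,0,0,-5.4,1],[0.7,3.5,0,0,0,-5.4,1],[0.7,3,0,0,0,-5.4,1],[0.4,1.5,0,0,0,-5.4,1],[0,0,-1,0,0,-1.4,1],[0,0,-2,0,0,0,1],[0,0,0,0,0,0,1],[0,0,0,0,0,0,1],[0,0,0,0,0,0,1]],
  ],
)

```text
clock: 55.5
eef_pos: [559.5, 362.1, 178.0]
tool_rot: [3.141, -0.001, 1.519]
force: [-0.2, 0.5, -4.5]
width: 23.0
gripper_force: 59.5
```

```bash
python3 st.py; python3 rim.py 66 116 208
```

```text
55.5 [559.5  362.08 178.04] [179.94  -0.04  87.01] 23.0217329865405 F [-0.16  0.52 -4.54] T [ 0.03  0.03 -0.02]
scene 66.0 -y 160 pct50/90 66.0 73.9 | scene 66.0 +x 55 pct50/90 86.3 88.3 | 
scene 116.0 -y 86 pct50/90 69.9 72.9 | scene 116.0 +x 45 pct50/90 87.7 89.2 | 
scene 208.0 -y 117 pct50/90 71.0 73.9 | scene 208.0 +y 27 pct50/90 66.2 68.9 | scene 208.0 -x 25 pct50/90 86.2 87.1 | scene 208.0 +x 61 pct50/90 89.8 91.1 | 
top 66.0 -y 90 pct50/90 67.8 69.6 | top 66.0 -x 83 pct50/90 87.9 89.7 | 
top 116.0 -y 107 pct50/90 66.2 68.0 | top 116.0 -x 82 pct50/90 87.6 89.2 | 
top 208.0 -y 133 pct50/90 67.3 69.3 | top 208.0 -x 100 pct50/90 86.1 87.7 | top 208.0 +x 111 pct50/90 89.9 91.5 |
```

play_rows(
  series=[
    [[-0.13,0.12,-1,0,0,0,1],[0,0,-1.2,0,0,0,1],[0,0,-0.7,0,0,0,1],[0,0,0,0,0,0,1],[0,0,0,0,0,0,1],[0,0,-0.3,0,0,0,1],[0,0,-0.3,0,0,0,1],[0,0,-0.2,0,0,0,1],[0,0,0,0,0,0,1],[0,0,0,0,0,0,1],[0,0,0,0,0,0,1]],
  ],
)

```text
clock: 56.98
eef_pos: [557.7, 363.6, 140.4]
tool_rot: [3.141, -0.0, 1.519]
force: [-0.4, -0.1, -4.7]
width: 22.8
gripper_force: 59.7
```

play_rows(
  series=[
    [[0,0,-0.2,0,0,0,1],[0,0,-0.2,0,0,0,1],[0,0,-0.2,0,0,0,1],[0,0,0,0,0,0,1],[0,0,0,0,0,0,1]],
  ],
)

```text
clock: 57.6
eef_pos: [557.6, 363.5, 134.2]
tool_rot: [-3.142, 0.0, 1.519]
force: [-0.4, -0.2, -5.0]
width: 23.2
gripper_force: 59.7
```

play_rows(
  series=[
    [[0,0,-0.15,0,0,0,1],[0,0,0,0,0,0,1],[0,0,0,0,0,0,1]],
  ],
)

```text
clock: 57.98
eef_pos: [557.7, 363.6, 134.1]
tool_rot: [3.141, -0.001, 1.519]
force: [-3.2, -0.9, 5.1]
width: 23.1
gripper_force: 61.0
```

play_rows(
  series=[
    [[0,0,0,0,0,0,0.35],[0,0,0,0,0,0,0.35],[0,0,0,0,0,0,0.35],[0,0,0,0,0,0,0.35],[0,0,3,0,0,0,0.35],[0,0,5,0,0,0,0.35],[0,0,3,0,0,0,0.35],[0,0,0,0,0,0,0.35]],
  ],
)

```text
clock: 58.98
eef_pos: [559.3, 364.2, 245.8]
tool_rot: [3.137, -0.004, 1.519]
force: [0.9, 0.1, -0.5]
width: 55.2
gripper_force: 0.0
```

play_rows(
  series=[
    [[-0.5,-3,0,0,0,-1.5,0.35],[-1,-5,0,0,0,-1.5,0.35],[-1.2,-5.4,0,0,0,-1.5,0.35],[-1.2,-5.4,0,0,0,-1.5,0.35],[-1.2,-5.4,0,0,0,-1.5,0.35],[-1.2,-5.4,0,0,0,-1.5,0.35],[-1.2,-5.4,0,0,0,-1.5,0.35],[-1.2,-5.4,0,0,0,-1.5,0.35],[-1.3,-5.4,0,0,0,-1.5,0.35],[-1.4,-5.4,-2,0,0,-1.5,0.35],[-1.4,-5.4,-3,0,0,-1.5,0.35],[-1.4,-5.4,-3,0,0,-1.5,0.35],[-1.2,-4,-3,0,0,-1.5,0.35],[0,0,-2,0,0,0,0.35],[0,0,0,0,0,0,0.35],[0,0,0,0,0,0,0.35]],
  ],
)

```text
clock: 60.98
eef_pos: [404.3, -294.5, 113.8]
tool_rot: [-3.141, -0.0, 1.18]
force: [0.5, -0.1, 0.4]
width: 55.5
gripper_force: 0.0
```

```bash
python3 st.py; python3 rim.py 66 116 166; python3 tt.py | tail -12 | grep '40[0-9]\.'
```

```text
60.975 [ 404.27 -294.51  113.77] [-179.99   -0.01   67.59] 55.47346148491483 F [ 0.54 -0.11  0.37] T [ 0.02 -0.04 -0.01]
scene 66.0 -y 157 pct50/90 66.0 73.9 | scene 66.0 +x 47 pct50/90 85.9 88.0 | 
scene 116.0 -y 176 pct50/90 64.9 72.1 | scene 116.0 +y 67 pct50/90 61.0 64.4 | scene 116.0 +x 57 pct50/90 87.3 89.1 | 
scene 166.0 -y 90 pct50/90 69.8 72.3 | scene 166.0 +y 83 pct50/90 68.4 71.2 | scene 166.0 +x 50 pct50/90 87.5 89.1 | 
top 66.0 -y 98 pct50/90 67.9 69.6 | top 66.0 -x 76 pct50/90 87.9 89.7 | 
top 116.0 -y 115 pct50/90 66.1 68.2 | top 116.0 +y 98 pct50/90 64.0 66.1 | top 116.0 -x 92 pct50/90 87.4 88.9 | top 116.0 +x 28 pct50/90 81.3 82.9 | 
top 166.0 -y 124 pct50/90 65.7 67.7 | top 166.0 +y 150 pct50/90 72.0 74.8 | top 166.0 -x 96 pct50/90 88.0 89.5 | top 166.0 +x 77 pct50/90 88.4 90.0 | 
61.075 [ 404.8 -294.6  114.3] [179.9   0.   67.6] 55.632664061729294 [-0.1  1.3 -0.4]
scene [196.6 283.5] (array([ 403.2, -298.9]), (182.32752990722656, 141.222900390625), np.float64(157.49781799316406), [46.0, 1.0], [None, 49.0])
top [409.4 287.6] (array([ 475.8, -281.1]), (60.03445816040039, 59.09718322753906), np.float64(158.3004455566406), [None, None], [None, None])
```

play_rows(
  series=[
    [[-0.1,-0.25,-4,0,0,0,0.35],[0,0,-2.5,0,0,0,0.35],[0,0,-1.5,0,0,0,0.35],[0,0,-0.6,0,0,0,0.35],[0,0,0,0,0,0,0.35],[0,0,0,0,0,0,0.35],[0,0,0,0,0,0,1],[0,0,0,0,0,0,1],[0,0,0,0,0,0,1],[0,0,0,0,0,0,1],[0,0,0,0,0,0,1],[0,0,0,0,0,0,1]],
  ],
)

```text
clock: 62.68
eef_pos: [403.4, -297.8, 28.2]
tool_rot: [3.141, -0.0, 1.179]
force: [-0.4, 0.2, 6.1]
width: 23.1
gripper_force: 60.2
```

play_rows(
  series=[
    [[0,0,1,0,0,0,1],[0,0,3,0,0,0,1],[0,0,4,0,0,0,1],[0,0,4,0,0,0,1],[0,0,4,0,0,0,1],[0,0,4,0,0,0,1],[0,0,3,0,0,0,1],[0,0,0,0,0,0,1],[0,0,0,0,0,0,1]],
  ],
)

```text
clock: 63.8
eef_pos: [402.2, -296.6, 256.5]
tool_rot: [-3.139, -0.001, 1.179]
force: [-0.5, 0.2, -3.3]
width: 23.2
gripper_force: 59.7
```

play_rows(
  series=[
    [[0.5,2,0,0,0,0,1],[0.8,3.5,0,0,0,1.3,1],[0.95,4.3,0,0,0,1.3,1],[0.95,4.3,0,0,0,1.3,1],[0.95,4.3,0,0,0,1.3,1],[0.95,4.3,0,0,0,1.3,1],[0.95,4.3,0,0,0,1.3,1],[0.95,4.3,0,0,0,1.3,1],[0.95,4.3,0,0,0,1.3,1],[0.95,4.3,0,0,0,1.3,1],[0.95,4.3,0,0,0,1.3,1],[0.95,4.3,0,0,0,1.3,1],[0.95,4.3,0,0,0,1.3,1],[0.95,4.3,0,0,0,1.3,1],[0.95,4.3,0,0,0,1.3,1],[1.2,3.3,0,0,0,1.3,1],[0.65,1.4,0,0,0,0,1],[0,0,-1,0,0,0,1],[0,0,-1.5,0,0,0,1],[0,0,0,0,0,0,1]],
  ],
)

```text
clock: 66.3
eef_pos: [556.5, 361.4, 230.0]
tool_rot: [-3.137, 0.003, 1.517]
force: [-0.3, 1.2, -2.9]
width: 22.8
gripper_force: 59.4
```

play_rows(
  series=[
    [[0,0,0,0,0,0,1],[0,0,0,0,0,0,1],[0,0,0,0,0,0,1]],
  ],
)

```text
clock: 66.68
eef_pos: [558.3, 363.5, 233.2]
tool_rot: [3.141, -0.001, 1.519]
force: [0.9, -0.8, -3.9]
width: 22.9
gripper_force: 59.4
```

```bash
python3 st.py; python3 rim.py 66 116 166 262
```

```text
66.675 [558.26 363.5  233.19] [179.96  -0.04  87.03] 22.948605927822296 F [ 0.89 -0.8  -3.89] T [-0.    0.02 -0.04]
scene 66.0 -y 162 pct50/90 65.2 74.2 | scene 66.0 +x 48 pct50/90 86.3 88.0 | 
scene 116.0 -y 170 pct50/90 64.6 71.5 | scene 116.0 +x 61 pct50/90 87.4 89.1 | 
scene 166.0 -y 91 pct50/90 69.6 72.0 | scene 166.0 +x 47 pct50/90 87.5 88.9 | 
scene 262.0 -y 153 pct50/90 71.2 73.5 | scene 262.0 +y 41 pct50/90 67.0 69.7 | scene 262.0 -x 40 pct50/90 87.7 88.5 | scene 262.0 +x 70 pct50/90 88.6 89.7 | 
top 66.0 -y 95 pct50/90 67.5 69.8 | top 66.0 -x 85 pct50/90 88.1 89.7 | 
top 116.0 -y 108 pct50/90 66.0 67.9 | top 116.0 -x 95 pct50/90 87.3 89.3 | 
top 166.0 -y 115 pct50/90 65.9 67.8 | top 166.0 -x 86 pct50/90 88.2 89.3 | 
top 262.0 -y 134 pct50/90 67.3 69.3 | top 262.0 -x 109 pct50/90 86.9 88.8 | top 262.0 +x 127 pct50/90 88.2 90.4 |
```

play_rows(
  series=[
    [[-0.06,0.14,-1.2,0,0,0,1],[0,0,-1.4,0,0,0,1],[0,0,-0.8,0,0,0,1],[0,0,0,0,0,0,1],[0,0,0,0,0,0,1],[0,0,-0.3,0,0,0,1],[0,0,-0.3,0,0,0,1],[0,0,-0.2,0,0,0,1],[0,0,0,0,0,0,1],[0,0,0,0,0,0,1],[0,0,0,0,0,0,1]],
  ],
)

```text
clock: 68.15
eef_pos: [557.5, 364.9, 190.8]
tool_rot: [3.141, -0.0, 1.519]
force: [-0.4, -0.4, -3.4]
width: 23.0
gripper_force: 59.5
```

play_rows(
  series=[
    [[0,0,-0.2,0,0,0,1],[0,0,-0.2,0,0,0,1],[0,0,-0.2,0,0,0,1],[0,0,0,0,0,0,1],[0,0,0,0,0,0,1]],
  ],
)

```text
clock: 68.78
eef_pos: [557.4, 364.8, 184.5]
tool_rot: [-3.141, 0.0, 1.519]
force: [0.2, 0.5, -3.8]
width: 22.9
gripper_force: 59.4
```

play_rows(
  series=[
    [[0,0,-0.15,0,0,0,1],[0,0,0,0,0,0,1],[0,0,0,0,0,0,1]],
  ],
)

```text
clock: 69.15
eef_pos: [557.5, 364.9, 184.3]
tool_rot: [3.141, -0.001, 1.519]
force: [-2.1, -1.9, 6.0]
width: 22.8
gripper_force: 60.7
```

Seated at 184.3. Release, rise clear, move away and look.

play_rows(
  series=[
    [[0,0,0,0,0,0,0.35],[0,0,0,0,0,0,0.35],[0,0,0,0,0,0,0.35],[0,0,0,0,0,0,0.35],[0,0,3,0,0,0,0.35],[0,0,5,0,0,0,0.35],[0,0,4,0,0,0,0.35],[0,-4,0,0,0,0,0.35],[0,-6,0,0,0,0,0.35],[0,-6,0,0,0,0,0.35],[0,-6,0,0,0,0,0.35],[0,-6,0,0,0,0,0.35],[0,-6,0,0,0,0,0.35],[0,-6,0,0,0,0,0.35],[0,-4,0,0,0,0,0.35],[0,0,0,0,0,0,0.35]],
  ],
)

```text
clock: 71.15
eef_pos: [556.9, -80.0, 303.5]
tool_rot: [3.141, 0.002, 1.512]
force: [-0.0, 0.9, -0.2]
width: 55.8
gripper_force: 0.0
```

```bash
python3 st.py; python3 rim.py 66 116 166 216; python3 - <<'E'
from h import *
t=[]
for n,z in(('scene',110),('top',110)):
    im,d=snap(n);o=proj(n,[[558,361.7,z]])[0].astype(int)
    x0=max(o[0]-65,0);y0=max(o[1]-65,0);t.append(cv2.resize(cv2.cvtColor(im[y0:y0+130,x0:x0+130],cv2.COLOR_RGB2BGR),(400,400)))
cv2.imwrite('pics/fin.png',np.hstack(t))
E
```

```text
71.15 [556.9  -79.96 303.49] [179.96   0.13  86.61] 55.779934336914515 F [-0.03  0.93 -0.2 ] T [ 0.02 -0.03  0.03]
scene 66.0 -y 153 pct50/90 67.0 74.7 | scene 66.0 +x 54 pct50/90 86.2 88.2 | 
scene 116.0 -y 177 pct50/90 64.0 72.2 | scene 116.0 +x 58 pct50/90 87.4 89.1 | 
scene 166.0 -y 194 pct50/90 65.4 71.3 | scene 166.0 +y 75 pct50/90 61.3 63.4 | scene 166.0 +x 69 pct50/90 87.0 89.0 | 
scene 216.0 -y 98 pct50/90 69.7 72.0 | scene 216.0 +y 92 pct50/90 68.3 72.3 | scene 216.0 -x 26 pct50/90 88.3 89.4 | scene 216.0 +x 52 pct50/90 87.4 88.7 | 
top 66.0 -y 97 pct50/90 67.3 70.1 | top 66.0 -x 78 pct50/90 88.2 89.5 | 
top 116.0 -y 108 pct50/90 65.9 67.6 | top 116.0 -x 74 pct50/90 87.2 89.0 | 
top 166.0 -y 130 pct50/90 65.4 67.8 | top 166.0 +y 105 pct50/90 63.7 66.2 | top 166.0 -x 94 pct50/90 87.6 89.3 | top 166.0 +x 52 pct50/90 80.3 82.2 | 
top 216.0 -y 135 pct50/90 66.1 67.9 | top 216.0 +y 159 pct50/90 71.7 74.5 | top 216.0 -x 93 pct50/90 88.1 89.7 | top 216.0 +x 89 pct50/90 87.8 89.9 |
```

View pics/fin.png

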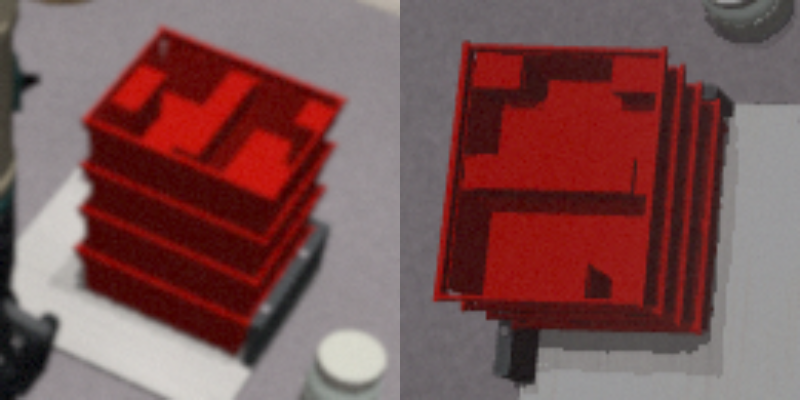

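The column is four level red totes, with rims at 66, 116, 166 and 216 mm and ledge ends alternating. The bottom one is against both fences, and the jar and everything else are undisturbed. Handing in.

```bash
python3 -c "
from cell import workorder
print(workorder.finish_job())"
```

```text
the job is handed in; nothing more can be done
None
```

I handed the job in at about 71 s: the bottom tote is flush in the fence corner, all three castings were seen on its floor before stacking, and the other three red totes are stacked on it end for end at 50 mm steps. The hand-in call returned no verdict.

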